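Clamp plates in the check nest, then lean them on the rack

ROBOT

A 6-joint arm with a two-finger parallel gripper is mounted at the origin on a cart in front of the work surface, level with it; the furniture and walls round the work are solid. World frame = base frame: x ahead of the robot, y to its left, z up, the work surface at z = 0. Lengths are in mm, angles in degrees, forces in N, time in s.
With the tool pointing down it reaches from about 400 to 825 mm from the base axis. Payload 7 kg.
Tool frame: the origin (TCP) lies at the very end of the fingers, on their centre line; the grasp point (between the pads) lies 19 mm behind it; z points along the fingers, y is the line along which they close (so a half turn about z gives the same grasp; the last joint's range is limited). The gripper opens to 88 mm and grips with 3 to 60 N. Pads are 19 mm wide; open, the fingers measure 130 mm over their backs; the gripper's body (78 mm by 193 mm) begins 47 mm behind the grasp point.
Start: joints at [-54.998, 20.546, 0.682, 0, -70.136, -16.507], TCP at [214.099, -640.123, 190.661] pointing down, gripper open.
Joint ranges: [-176.03, 176.03], [-82.01, 121.73], [-58.28, 71.71], [-173.87, 95.51], [-174.79, -0.11], [-173.66, 173.66]. Speed limits (degrees/s): [136.94, 136.94, 172.46, 180, 180, 180].

INTERFACE

Orientations are given as [roll, pitch, yaw] about the fixed x, y, z axes, in that order (R = Rz(yaw) Ry(pitch) Rx(roll)).
In Python, from rig import arm gives the robot as it stands. The module is installed in compiled form; this text tells all that it offers.
- The arm moves only by the tool servo_tool, never from a script. Its argument "targets" is a list of rows, each an object of numbers: "tx", "ty", "tz": the shift along the world's x, y, z each as a share of 150 mm, from -1 to 1; "wx", "wy", "wz": the turn, a rotation vector about the world's x, y, z each as a share of 90 degrees, from -1 to 1. In form: [{"tx": .., "ty": .., "tz": .., "wx": .., "wy": .., "wz": ..}, ...]. A call has 1 to 8 rows; each row is the pose to reach, as a shift and turn from the pose commanded when the call began; what a row does not reach only later rows make up. A row lasts 1/12 s, in which the tool goes at most 41.7 mm and 7.16 degrees, less where a joint would pass 70% of its speed; a pose out of reach is approached as far as the arm can. A call with a number of a shift or a turn outside -1 to 1 is refused whole. A call with a gripper value outside its range is refused whole. "fingers" is the opening, from 0 (shut) to 1 (fully open), set as the call begins (left out, the last holds). The fingers move at their own pace and stop on an object; "force" is the grip in N (left out, the last holds). Time passes only in rows, so rows that repeat a pose let the fingers close. It gives the time, the measured TCP pose, the force, the opening and the grip force at its end, in the units of the state.
- arm.observe(): the state, without advancing time (a new reading comes with each control period).
- arm.camera(name): name is "scene" or "top" or "wrist"; returns the picture (420x560x3 uint8, red, green, blue); there is no depth.
- arm.camera_info(name): a dict with "intrinsics" (3x3 intrinsics, pixels), "R" (3x3) and "t" (3): a world point X has camera coordinates R X + t. Camera axes: x right, y down, z forward; pixel columns grow to the right and rows downward; lengths in mm; the calibration is good to about 2 mm. A picture is of the moment at which its call begins: read the wrist's pose just before it. camera_info takes no time and is no camera call; for the wrist camera it gives the pose at the moment of the call.
- arm.finish_job(): hands the job in; it is judged then, once.
The state is a dict: "t": time; "joint_pos": joint angles; "qd": joint speeds; "joint_torque": joint torques, N m; "ee_pos": TCP position; "tool_rot": TCP orientation; "wrist_force": force on the tool from outside, world axes, zero at the start; "torque": the same for the moment, N m; "gripper_width": opening from 0.0 (shut) to 1.0 (fully open); "finger_force": force on a finger pad.
Only numpy, scipy, OpenCV 4.12 (cv2) and the standard library are available. Lean on these libraries where they do the work, as an engineer would, in place of code of your own. Each camera call takes 0.05 s, during which the arm holds its last target. There are 200 camera calls.

TASK

Swing the toggle clamp of the check nest back, and lay every painted plate, painted face up, flat and centred on a rest of its own in the nest. Swing the clamp over centre until its bar holds them all down by itself, and take the hand off it for two seconds. Then swing the clamp fully back and lean every plate, painted face up and side by side, on the wooden rack: lower short edge behind the lip, back against the rail. Leave the pots and the loupe where they are.

Things in the scene. Friction and masses are not known exactly. Their poses are not given: they have to be found in the camera images.
- red_plate (a point): red plate: aluminium slab 100 x 40 x 12 mm (x, y, z), about 0.13 kg, lying flat at the start with its red painted face up; two or three of the three plates are present. The point is its centre; x along its 100 mm length, y along its 40 mm width, z out of the painted face
- yellow_plate (a point): yellow plate: aluminium slab 100 x 40 x 12 mm (x, y, z), about 0.13 kg, lying flat at the start with its yellow painted face up; two or three of the three plates are present. The point is its centre; x along its 100 mm length, y along its 40 mm width, z out of the painted face
- blue_plate (a point): blue plate: aluminium slab 100 x 40 x 12 mm (x, y, z), about 0.13 kg, lying flat at the start with its blue painted face up; two or three of the three plates are present. The point is its centre; x along its 100 mm length, y along its 40 mm width, z out of the painted face
- check_nest: fixed check nest, aluminium base 350 x 225 x 8 mm with three black rubber rests and a toggle clamp; turned a few degrees. Origin on the bench under the middle rest; x runs along the row of rests, y points from the rests to the clamp hinge (the base reaches from y = -62 to +162 mm)
- rest0 (a point): centre of the top face of rest 0, black rubber pad 30 mm (nest x) by 84 mm (nest y), its top 11 mm above the bench and 3 mm above the base. A plate lies on it lengthways along nest y, overhanging 5 mm each side and 8 mm each end, centred to about 10 mm; rests are 110 mm apart along nest x
- rest1 (a point): centre of the top face of rest 1, black rubber pad 30 mm (nest x) by 84 mm (nest y), its top 11 mm above the bench and 3 mm above the base. A plate lies on it lengthways along nest y, overhanging 5 mm each side and 8 mm each end, centred to about 10 mm; rests are 110 mm apart along nest x
- rest2 (a point): centre of the top face of rest 2, black rubber pad 30 mm (nest x) by 84 mm (nest y), its top 11 mm above the bench and 3 mm above the base. A plate lies on it lengthways along nest y, overhanging 5 mm each side and 8 mm each end, centred to about 10 mm; rests are 110 mm apart along nest x
- clamp_hinge (a point): middle of the clamp's hinge axis, which runs along nest x; 53 mm above the bench, 125 mm from the rests' centre line on the nest's +y side
- clamp (a joint): angle of the toggle clamp arm (rad). 0 = closed, bar resting on 12 mm plates; -0.06 = closed with nothing under the bar; 2.0 = fully back, bar standing up a little beyond the hinge. A spring throws it over centre: below 0.9 it snaps shut by itself, above 0.9 it snaps fully back. At either end it takes about 10 N to move it at the handle. It stands closed, with nothing under it, at the start
- clamp_bar (a point): middle of the clamp's round black rubber bar, 18 mm thick, 276 mm long along nest x, 107 mm from the hinge axis and joined to it by a stem 24 mm wide in the middle. Closed, its axis is 32 mm above the bench and 20 mm to the hinge side of the rests' centres; fully back, it stands 156 mm above the bench and about 28 mm beyond the hinge on the +y side, and can be pushed over from behind
- clamp_handle (a point): middle of the clamp's flat red handle (34 mm wide along nest x, 16 mm thick, 72 mm long), 85 mm from the hinge axis, on the same rigid lever as the bar. Closed, it stands up, leaning 20 degrees towards the rests; fully back, it lies about level, pointing along nest +y
- lean_rack: fixed wooden lean rack, 280 mm long along its y, set so that its open front (its -x) looks to the robot's left. Origin on the bench under its middle. Base top 8 mm above the bench; front lip 22 mm high with its inner face at x = -40 mm; end posts at y = +-138 mm. Room for three plates side by side, 80 mm apart
- rack_rail (a point): middle of the rack's steel rail, 10 mm thick, along rack y, 54 mm above the bench at rack x = +27 mm. A plate with its lower short edge on the base just behind the lip and its back on the rail leans about 42 degrees above level, its centre at about x = 1, z = 46 mm in the rack's frame
- magnifier_lamp: fixed bench lamp, keep the arm clear of it: its foot stands at the back (x 0.82 to 0.92 m, y about 0.16 m, 0.2 m tall), its arm rises from there to the right along the back, and its head hangs over the bench at x 0.5 to 0.77 m, y -0.28 to -0.5 m, between 0.45 and 0.55 m up. Origin on the bench under the lamp's middle
- blue_pot: small clear pot with a blue lid, 52 x 52 x 50 mm, loose bystander; origin under its middle
- green_pot: small white pot with a green lid, 52 x 52 x 50 mm, loose bystander; origin under its middle
- loupe: black eye loupe standing on its rim, 35 mm wide, 27 mm high, loose bystander; origin under its middle
Things that resemble listed ones, but are neither listed nor needed, are in the scene too. Leave any green or turquoise look-alike of the part that bears blue_plate alone.

How it is judged (in metres and radians):
On the way, in this order (a step that is already met when the one before it is completed fails the run):
1. every plate lies on a rest of the nest ((horizontal distance between red_plate and rest0 below 0.014 m or horizontal distance between red_plate and rest1 below 0.014 m or horizontal distance between red_plate and rest2 below 0.014 m) and z of red_plate in the frame of check_nest between 0.013 and 0.022 m and angle between the x axis of each of red_plate, yellow_plate, blue_plate and the y axis of check_nest, either way round below 0.2 rad and angle between each of red_plate, yellow_plate, blue_plate's own z axis and vertical below 0.1 rad and (horizontal distance between yellow_plate and rest0 below 0.014 m or horizontal distance between yellow_plate and rest1 below 0.014 m or horizontal distance between yellow_plate and rest2 below 0.014 m) and z of yellow_plate in the frame of check_nest between 0.013 and 0.022 m and (horizontal distance between blue_plate and rest0 below 0.014 m or horizontal distance between blue_plate and rest1 below 0.014 m or horizontal distance between blue_plate and rest2 below 0.014 m) and z of blue_plate in the frame of check_nest between 0.013 and 0.022 m), for 0.2 s.
2. the clamp is closed on all the plates by itself, hand off, for two seconds (all of step 1 and value of joint clamp between -0.04 and 0.045 rad and contact force between the fingers and clamp below 0.3 N), for 1.5 s.
3. the clamp is swung fully back (value of joint clamp above 1.8 rad), for 0.2 s.
At the end, for the whole second after the job is handed in: every plate leans on the rack, painted face up, at 34 to 52 degrees from level, its long side up the slope and its side edges level to 8 degrees, lower edge behind the lip, at rest; the clamp is fully back (over 1.8 rad) (angle between red_plate's own z axis and vertical between 0.6 and 0.9 rad and angle between red_plate's own y axis and vertical between 1.42 and 1.72 rad and x of red_plate in the frame of lean_rack between -0.015 and 0.025 m and y of red_plate in the frame of lean_rack between -0.125 and 0.125 m and z of red_plate in the frame of lean_rack between 0.035 and 0.065 m and contact force between each of plate_red, plate_yellow, plate_blue and lean_rack above 0.2 N and linear speed of each of plate_red, plate_yellow, plate_blue below 0.02 m/s and angle between yellow_plate's own z axis and vertical between 0.6 and 0.9 rad and angle between yellow_plate's own y axis and vertical between 1.42 and 1.72 rad and x of yellow_plate in the frame of lean_rack between -0.015 and 0.025 m and y of yellow_plate in the frame of lean_rack between -0.125 and 0.125 m and z of yellow_plate in the frame of lean_rack between 0.035 and 0.065 m and angle between blue_plate's own z axis and vertical between 0.6 and 0.9 rad and angle between blue_plate's own y axis and vertical between 1.42 and 1.72 rad and x of blue_plate in the frame of lean_rack between -0.015 and 0.025 m and y of blue_plate in the frame of lean_rack between -0.125 and 0.125 m and z of blue_plate in the frame of lean_rack between 0.035 and 0.065 m and value of joint clamp above 1.8 rad); the robot touches nothing.
It fails at once if the blue pot is moved more than 3 cm or tipped (distance of blue_pot from where it was at the start of the episode above 0.03 m or angle between blue_pot's own z axis and vertical above 0.5 rad).
It fails at once if the green pot is moved more than 3 cm or tipped (distance of green_pot from where it was at the start of the episode above 0.03 m or angle between green_pot's own z axis and vertical above 0.5 rad).
It fails at once if the loupe is moved more than 3 cm or tipped (distance of loupe from where it was at the start of the episode above 0.03 m or angle between loupe's own z axis and vertical above 0.5 rad).
Of plate_red, plate_yellow, plate_blue only 2 to 3 are there at a start; the rules pass over those that are not, and their reading is None.
At some moment in a run one of plate_red, plate_yellow, plate_blue may be knocked a few centimetres aside while the robot is not near it.
It also fails if it takes over 210 s, if anything falls off the work surface, if the arm or the gripper's body presses on something with over 40 N, if the wrist force passes 120 N, or if a joint passes its speed limit or range.

## Working session

There is one attempt and no reset: what is moved stays moved. The work goes in short steps, Python scripts to look and compute and a tool call to move; the robot and the scene stay as the last step left them, time stands still between calls to the robot, and variables do not carry over. Pictures are saved under pics/ and viewed, at most 14 in all, crops included, and the job is handed in when it is done.

Besides the shell and the picture viewer there is one more tool, called after "Call:" by a JSON object that holds its "api" and its "payload". servo_tool: Moves the arm, as the interface text tells. Its arguments: {"type":"object","properties":{"targets":{"type":"array"},"fingers":{"type":"number"},"force":{"type":"number"}},"required":["targets"]}

```bash
ls; mkdir -p pics; python3 - <<'E'
from rig import arm
import cv2
print(arm.observe())
for n in ("top","scene"):
    cv2.imwrite(f"pics/{n}0.png",arm.camera(n)[:,:,::-1]); i=arm.camera_info(n); print(n,i)
E
```

```text
pics
{'t': 0.0, 'joint_pos': array([-5.49979232e+01,  2.05926431e+01,  6.32474137e-01, -2.07710898e-02,
       -7.01363669e+01, -1.65077447e+01]), 'qd': array([ 0.07576526,  0.10243134, -0.06781065, -0.10485689, -0.0435833 ,
       -0.0915998 ]), 'joint_torque': array([-9.45727516e-04, -5.82717741e+01,  2.93057048e+01,  6.99700758e+00,
        6.83663209e-03, -1.48757731e-04]), 'ee_pos': array([ 213.91492978, -639.60832772,  189.69719743]), 'tool_rot': array([ 1.79901895e+02, -8.71185743e-03, -1.61512734e+02]), 'wrist_force': array([-0.28893193,  0.44440152, -0.95079705]), 'torque': array([ 0.0023803 , -0.06147564, -0.02108988]), 'finger_force': 0.0, 'gripper_width': 0.9998094236910154}
top {'intrinsics': array([[533.51477057,   0.        , 281.12967095],
       [  0.        , 533.51477057, 206.12813367],
       [  0.        ,   0.        ,   1.        ]]), 'R': array([[-0.02931159, -0.99949165,  0.01254055],
       [-0.99054269,  0.02736223, -0.13444884],
       [ 0.13403735, -0.01636286, -0.99084118]]), 't': array([  25.95119596,  594.94370598, 1321.76386414])}
scene {'intrinsics': array([[490.25593628,   0.        , 286.64125578],
       [  0.        , 490.25593628, 212.99324468],
       [  0.        ,   0.        ,   1.        ]]), 'R': array([[-0.63132553, -0.77515546,  0.02370836],
       [-0.48031849,  0.36682818, -0.79670021],
       [ 0.60886963, -0.51436475, -0.6039095 ]]), 't': array([ 399.11989687,  349.89275944, 1132.03373292])}
```

View pics/top0.png

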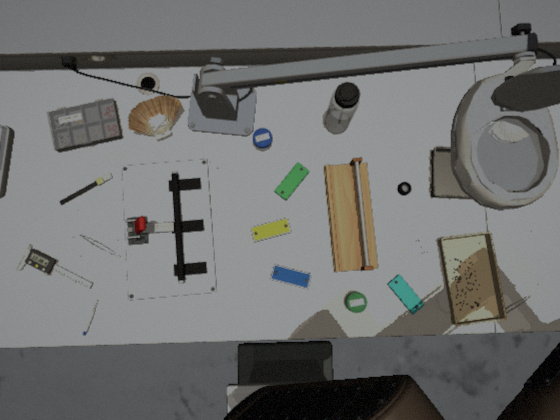

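View pics/scene0.png

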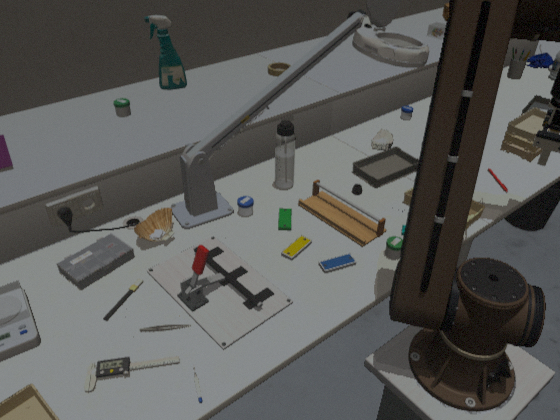

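The top view shows yellow at (270,230) and blue at (291,276). There is no red plate; the red thing at (138,222) is the clamp handle. The green (292,181) and turquoise (405,293) plates are look-alikes. The nest is at columns 123–216 and the rack at 325–378, with its rail on the right side.

```bash
cat > h.py <<'E'
import numpy as np, cv2
from rig import arm
def ray(info,px):
    K,R,t=info["intrinsics"],info["R"],info["t"]
    return -R.T@t, R.T@np.linalg.solve(K,np.array([px[0],px[1],1.0]))
def onz(info,px,z):
    c,d=ray(info,px); return c+d*(z-c[2])/d[2]
def proj(info,X):
    p=info["intrinsics"]@(info["R"]@np.array(X,float)+info["t"]); return p[:2]/p[2]
HSV={"yellow":((22,120,90),(35,255,255)),"blue":((100,140,60),(118,255,255)),"red":((0,150,70),(8,255,255))}
def blobs(im,c,amin=60):
    m=cv2.inRange(cv2.cvtColor(im,cv2.COLOR_RGB2HSV),*HSV[c])
    m=cv2.morphologyEx(m,cv2.MORPH_CLOSE,np.ones((3,3)))
    cs,_=cv2.findContours(m,cv2.RETR_EXTERNAL,cv2.CHAIN_APPROX_NONE)
    return sorted([q for q in cs if cv2.contourArea(q)>amin],key=cv2.contourArea,reverse=True)
def rect(info,cnt,z):
    P=np.array([onz(info,p[0],z)[:2] for p in cnt],np.float32)
    (c,s,a)=cv2.minAreaRect(P)
    if s[0]<s[1]: s=(s[1],s[0]); a+=90
    return np.round(c,1),np.round(s,1),round((a+90)%180-90,1)
def snap(n):
    i=arm.camera_info(n); return arm.camera(n),i
E
python3 - <<'E'
from h import *
im=cv2.imread("pics/top0.png")[:,:,::-1].copy(); I=arm.camera_info("top")
for c,z in (("yellow",12),("blue",12),("red",130)):
    for q in blobs(im,c): print(c,q.mean(0)[0].round(1),cv2.contourArea(q),rect(I,q,z))
c=im[140:310,110:390,::-1]
cv2.imwrite("pics/crop1.png",cv2.resize(c,None,fx=2.8,fy=2.8,interpolation=cv2.INTER_CUBIC))
# dark bar
g=im.max(2); m=((g<45)*255).astype(np.uint8); m[:,:165]=0;m[:,215:]=0;m[:165]=0;m[285:]=0
for q in cv2.findContours(m,cv2.RETR_EXTERNAL,cv2.CHAIN_APPROX_NONE)[0]:
    if cv2.contourArea(q)>50:
        print("bar",cv2.boundingRect(q))
n=np.argwhere(m)
for r in range(168,284,4):
    cc=np.where(m[r])[0]; print(r,(cc.min(),cc.max()) if len(cc) else None,end=' ')
E
```

```text
yellow [270.1 229.2] 385.0 (array([540.1,  38.2]), array([91. , 31.9]), -76.3)
blue [290.1 276. ] 356.0 (array([418.1,  -9.8]), array([90. , 30.5]), 73.8)
blue [262.  137.9] 246.0 (array([782.8,  53.9]), array([49. , 47.7]), -1.5)
red [140.  223.9] 113.0 (array([551. , 345.2]), array([31.1, 23.6]), 0.3)
bar (169, 174, 37, 106)
168 None 172 None 176 (np.int64(172), np.int64(177)) 180 (np.int64(172), np.int64(199)) 184 (np.int64(169), np.int64(199)) 188 (np.int64(169), np.int64(197)) 192 (np.int64(173), np.int64(178)) 196 (np.int64(173), np.int64(178)) 200 (np.int64(174), np.int64(179)) 204 (np.int64(174), np.int64(179)) 208 (np.int64(174), np.int64(179)) 212 (np.int64(174), np.int64(180)) 216 (np.int64(175), np.int64(180)) 220 (np.int64(175), np.int64(202)) 224 (np.int64(174), np.int64(202)) 228 (np.int64(174), np.int64(203)) 232 (np.int64(172), np.int64(182)) 236 (np.int64(176), np.int64(181)) 240 (np.int64(176), np.int64(181)) 244 (np.int64(176), np.int64(181)) 248 (np.int64(177), np.int64(182)) 252 (np.int64(177), np.int64(182)) 256 (np.int64(177), np.int64(182)) 260 (np.int64(177), np.int64(182)) 264 (np.int64(177), np.int64(205)) 268 (np.int64(175), np.int64(205)) 272 (np.int64(175), np.int64(205)) 276 (np.int64(178), np.int64(184)) 280 None
```

View pics/crop1.png

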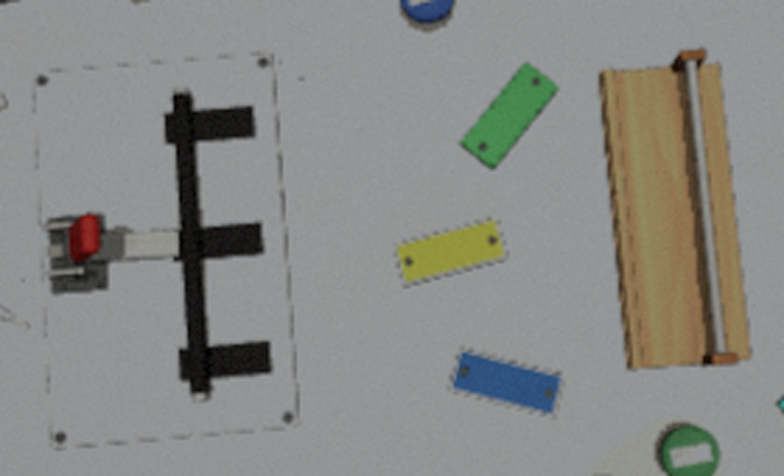

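The crop shows the nest screws at (41,80), (263,62), (60,437) and (288,418). The rack corners are at (602,72), (720,66), (749,356) and (631,368), and the plates are clear of everything.

```bash
python3 - <<'E'
from h import *
I=arm.camera_info("top")
f=lambda x,y,z: onz(I,(x/2.8+110-0.3,y/2.8+140-0.3),z)[:2]
S=np.array([f(*p,8) for p in((41,80),(263,62),(60,437),(288,418))]); print("screws",S.round(0).tolist())
c=S.mean(0); x=(S[0]+S[1]-S[2]-S[3]); yaw=np.degrees(np.arctan2(x[1],x[0])); yv=(S[0]+S[2]-S[1]-S[3]); print("yaw x",yaw,"yaw y",np.degrees(np.arctan2(yv[1],yv[0]))-90)
u=np.array([np.cos(np.radians(yaw)),np.sin(np.radians(yaw))]); v=np.array([-u[1],u[0]])
print("nest origin",c-50*v)
b0,b1=onz(I,(174.5,174),32),onz(I,(181,279),32); m=(b0+b1)[:2]/2; print("bar",b0,b1,"origin",m-20*v, np.degrees(np.arctan2(*(b0-b1)[1::-1])))
for r,cr in((184,199.5),(224,202.5),(268,205.5)): print("rest", onz(I,(cr,r),11)[:2]+42*v)
R=np.array([f(*p,8) for p in((602,72),(720,66),(749,356),(631,368))]);print("rack",R.round(0).tolist(),"c",R.mean(0))
r0,r1=f(692,62,54),f(720,358,54); print("rail",r0,r1,(r0+r1)/2,np.degrees(np.arctan2(*(r0-r1)[::-1])))
E
```

```text
screws [[712.0, 418.0], [723.0, 209.0], [380.0, 397.0], [391.0, 190.0]]
yaw x 3.452346312876339 yaw y 3.1269684925455863
nest origin [554.49777245 253.54653938]
bar [687.81464402 281.67367218  32.        ] [418.60405527 266.04814633  32.        ] origin [554.41371677 253.89720469] 3.3218357296422725
rest [661.15183357 262.29756086]
rest [555.75701703 255.46678179]
rest [442.26218456 248.87670035]
rack [[705.0, -110.0], [708.0, -222.0], [435.0, -235.0], [427.0, -125.0]] c [ 568.8126247  -172.86874544]
rail [ 702.53315246 -187.84264259] [ 433.22420481 -199.78126892] [ 567.87867864 -193.81195576] 2.538294209177687
```

Call:
{"api": "servo_tool", "payload": {"targets": [{"tx": 0.3,"ty": 0.3,"tz": 0.5,"wz": 0.1},{"tx": 0.6,"ty": 0.6,"tz": 0.7,"wz": 0.2},{"tx": 0.9,"ty": 0.93,"tz": 0.7,"wz": 0.3},{"tx": 0.9,"ty": 0.93,"tz": 0.7,"wz": 0.4},{"tx": 0.9,"ty": 0.93,"tz": 0.7,"wz": 0.4},{"tx": 0.9,"ty": 0.93,"tz": 0.7,"wz": 0.4}], "fingers": 0}}

```text
invalid input at $.targets[0]: expected keys tx, ty, tz, wx, wy, wz
```

Call:
{"api": "servo_tool", "payload": {"targets": [{"tx": 0.25,"ty": 0.4,"wz": 0.1},{"tx": 0.45,"ty": 0.7,"wz": 0.2},{"tx": 0.5,"ty": 1,"wz": 0.3},{"tx": 0.5,"ty": 1,"wz": 0.4},{"tx": 0.5,"ty": 1,"wz": 0.43},{"tx": 0.5,"ty": 1,"wz": 0.43}]}}

```text
invalid input at $.targets[0]: expected keys tx, ty, tz, wx, wy, wz
```

Call:
{"api": "servo_tool", "payload": {"targets": [{"tx": 0.1,"ty": 0.3},{"tx": 0.1,"ty": 0.6},{"tx": 0.1,"ty": 0.9},{"tx": 0.1,"ty": 1},{"tx": 0.1,"ty": 1}]}}

```text
invalid input at $.targets[0]: expected keys tx, ty, tz, wx, wy, wz
```

All six keys are needed in every row.

Call:
{"api": "servo_tool", "payload": {"targets": [{"tx": 0.3,"ty": 0.3,"tz": 0.5,"wx": 0,"wy": 0,"wz": 0.1},{"tx": 0.6,"ty": 0.6,"tz": 0.7,"wx": 0,"wy": 0,"wz": 0.2},{"tx": 0.9,"ty": 0.93,"tz": 0.7,"wx": 0,"wy": 0,"wz": 0.3},{"tx": 0.9,"ty": 0.93,"tz": 0.7,"wx": 0,"wy": 0,"wz": 0.4},{"tx": 0.9,"ty": 0.93,"tz": 0.7,"wx": 0,"wy": 0,"wz": 0.4},{"tx": 0.9,"ty": 0.93,"tz": 0.7,"wx": 0,"wy": 0,"wz": 0.4}], "fingers": 0}}

```text
t: 0.6
ee_pos: [351.9, -498.3, 297.8]
tool_rot: [-179.8, 0.0, -124.9]
wrist_force: [-0.5, -0.7, 0.3]
gripper_width: 0.608
finger_force: 0.0
```

Call:
{"api": "servo_tool", "payload": {"targets": [{"tx": 0.25,"ty": 0.4,"tz": 0,"wx": 0,"wy": 0,"wz": 0.1},{"tx": 0.45,"ty": 0.7,"tz": 0,"wx": 0,"wy": 0,"wz": 0.2},{"tx": 0.5,"ty": 1,"tz": 0,"wx": 0,"wy": 0,"wz": 0.3},{"tx": 0.5,"ty": 1,"tz": 0,"wx": 0,"wy": 0,"wz": 0.4},{"tx": 0.5,"ty": 1,"tz": 0,"wx": 0,"wy": 0,"wz": 0.43},{"tx": 0.5,"ty": 1,"tz": 0,"wx": 0,"wy": 0,"wz": 0.43}]}}

```text
t: 1.1
ee_pos: [425.1, -348.1, 295.8]
tool_rot: [-180.0, 0.0, -86.2]
wrist_force: [-0.2, -1.4, -0.3]
gripper_width: 0.148
finger_force: 0.0
```

Call:
{"api": "servo_tool", "payload": {"targets": [{"tx": 0.1,"ty": 0.3,"tz": 0,"wx": 0,"wy": 0,"wz": 0},{"tx": 0.1,"ty": 0.6,"tz": 0,"wx": 0,"wy": 0,"wz": 0},{"tx": 0.1,"ty": 0.9,"tz": 0,"wx": 0,"wy": 0,"wz": 0},{"tx": 0.1,"ty": 1,"tz": 0,"wx": 0,"wy": 0,"wz": 0},{"tx": 0.1,"ty": 1,"tz": 0,"wx": 0,"wy": 0,"wz": 0}]}}

```text
t: 1.52
ee_pos: [438.8, -197.0, 295.9]
tool_rot: [-179.9, 0.1, -86.6]
wrist_force: [0.3, -0.1, -0.1]
gripper_width: 0.004
finger_force: 0.0
```

```bash
python3 - <<'E'
from h import *
im,I=snap("wrist"); o=arm.observe()
print(o['ee_pos'],I["intrinsics"][0], (-I["R"].T@I["t"]-o['ee_pos']).round(1), I["R"].round(3).tolist())
for n,X in dict(rackc=(567,-167,8),rail0=(702,-188,54),rail1=(433,-200,54),blue=(418,-10,12),yel=(540,38,12)).items(): print(n,proj(I,X).round())
cv2.imwrite("pics/w1.png",im[:,:,::-1])
E
```

```text
[ 439.06666638 -198.53079301  295.9743336 ] [321.78419795   0.         278.42893379] [  5.  -75.7 195. ] [[-0.998, -0.061, -0.002], [-0.059, 0.956, 0.286], [-0.015, 0.286, -0.958]]
rackc [195. 181.]
rail0 [ 87. 167.]
rail1 [284. 170.]
blue [285. 279.]
yel [212. 301.]
```

View pics/w1.png

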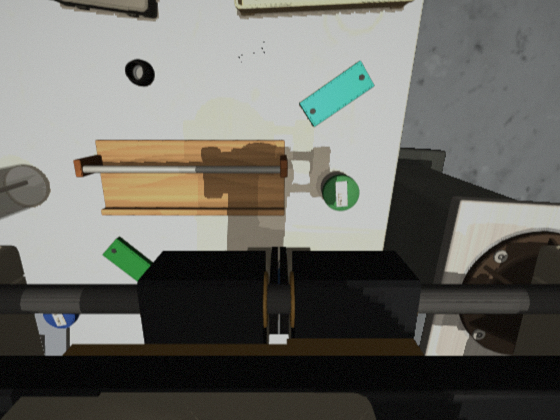

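The wrist view shows the rack at rows 140–215, with the rail running from (84,168) to (281,169). That is close to the predicted rail ends. I'll move to the nest next.

Call:
{"api": "servo_tool", "payload": {"targets": [{"tx": 0.1,"ty": 0.27,"tz": 0,"wx": 0,"wy": 0,"wz": 0},{"tx": 0.2,"ty": 0.54,"tz": 0,"wx": 0,"wy": 0,"wz": 0},{"tx": 0.3,"ty": 0.8,"tz": 0,"wx": 0,"wy": 0,"wz": 0},{"tx": 0.3,"ty": 1,"tz": 0,"wx": 0,"wy": 0,"wz": 0}]}}

```text
t: 1.9
ee_pos: [485.6, -49.3, 295.0]
tool_rot: [180.0, -0.0, -86.9]
wrist_force: [0.9, 0.4, 0.1]
gripper_width: 0.006
finger_force: 0.0
```

Call:
{"api": "servo_tool", "payload": {"targets": [{"tx": 0.1,"ty": 0.27,"tz": 0,"wx": 0,"wy": 0,"wz": 0},{"tx": 0.2,"ty": 0.54,"tz": 0,"wx": 0,"wy": 0,"wz": 0},{"tx": 0.3,"ty": 0.8,"tz": 0,"wx": 0,"wy": 0,"wz": 0},{"tx": 0.3,"ty": 1,"tz": 0,"wx": 0,"wy": 0,"wz": 0}]}}

```text
t: 2.23
ee_pos: [530.8, 101.2, 294.6]
tool_rot: [179.9, -0.0, -86.8]
wrist_force: [0.5, -0.6, -0.3]
gripper_width: 0.005
finger_force: 0.0
```

Call:
{"api": "servo_tool", "payload": {"targets": [{"tx": 0.06,"ty": 0.27,"tz": 0,"wx": 0,"wy": 0,"wz": 0},{"tx": 0.1,"ty": 0.54,"tz": 0,"wx": 0,"wy": 0,"wz": 0},{"tx": 0.16,"ty": 0.8,"tz": 0,"wx": 0,"wy": 0,"wz": 0},{"tx": 0.16,"ty": 0.85,"tz": 0,"wx": 0,"wy": 0,"wz": 0},{"tx": 0.16,"ty": 0.85,"tz": 0,"wx": 0,"wy": 0,"wz": 0}]}}

```text
t: 2.65
ee_pos: [553.6, 228.7, 293.8]
tool_rot: [179.9, -0.1, -86.7]
wrist_force: [-0.1, -0.8, -0.2]
gripper_width: 0.002
finger_force: 0.0
```

```bash
python3 - <<'E'
from h import *
im,I=snap("wrist"); o=arm.observe(); np.save("w2",im); 
print(o['ee_pos'],o['tool_rot'])
for n,X in dict(r0=(444.7,247.7,11),r1=(554.5,254,11),r2=(664.3,260.3,11)).items(): print(n,proj(I,X).round())
np.savez("w2.npz",im=im,K=I["intrinsics"],R=I["R"],t=I["t"])
cv2.imwrite("pics/w2.png",im[:,:,::-1])
E
```

```text
[553.35930445 227.22360213 294.27844832] [ 1.79887359e+02 -8.37325277e-02 -8.67438926e+01]
r0 [350. 184.]
r1 [277. 184.]
r2 [205. 184.]
```

View pics/w2.png

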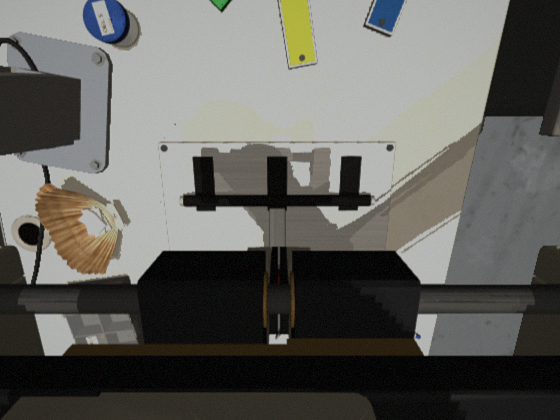

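Rests are at columns 350, 277 and 205 (ends at row 156), exactly where predicted. The bar is on row 200. I'll descend in front of the handle and push it back.

Call:
{"api": "servo_tool", "payload": {"targets": [{"tx": 0,"ty": 0.2,"tz": -0.25,"wx": 0,"wy": 0,"wz": 0},{"tx": 0,"ty": 0.38,"tz": -0.5,"wx": 0,"wy": 0,"wz": 0},{"tx": 0,"ty": 0.38,"tz": -0.75,"wx": 0,"wy": 0,"wz": 0},{"tx": 0,"ty": 0.38,"tz": -1,"wx": 0,"wy": 0,"wz": 0},{"tx": 0,"ty": 0.38,"tz": -1,"wx": 0,"wy": 0,"wz": 0}]}}

```text
t: 3.12
ee_pos: [548.8, 279.7, 137.3]
tool_rot: [179.3, -0.4, -86.9]
wrist_force: [-2.6, -0.5, -3.2]
gripper_width: 0.005
finger_force: 0.0
```

Call:
{"api": "servo_tool", "payload": {"targets": [{"tx": -0.01,"ty": 0.1,"tz": -0.06,"wx": 0,"wy": 0,"wz": 0},{"tx": -0.01,"ty": 0.2,"tz": -0.06,"wx": 0,"wy": 0,"wz": 0},{"tx": -0.02,"ty": 0.3,"tz": -0.06,"wx": 0,"wy": 0,"wz": 0},{"tx": -0.02,"ty": 0.4,"tz": -0.06,"wx": 0,"wy": 0,"wz": 0},{"tx": -0.03,"ty": 0.5,"tz": -0.06,"wx": 0,"wy": 0,"wz": 0},{"tx": -0.03,"ty": 0.6,"tz": -0.06,"wx": 0,"wy": 0,"wz": 0}]}}

```text
t: 3.62
ee_pos: [548.8, 376.1, 138.2]
tool_rot: [-179.9, 0.1, -86.8]
wrist_force: [0.1, 0.1, 0.0]
gripper_width: 0.004
finger_force: 0.0
```

```bash
python3 - <<'E'
from h import *
a,_=snap("top"); b,_=snap("scene")
a=cv2.resize(a[140:310,100:270],None,fx=2.3,fy=2.3); b=cv2.resize(b[210:350,110:310],None,fx=1.95,fy=2.79)
b=cv2.resize(b,(390,391))
cv2.imwrite("pics/c2.png",np.hstack([a,b])[:,:,::-1])
E
```

```text
(no output)
```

View pics/c2.png

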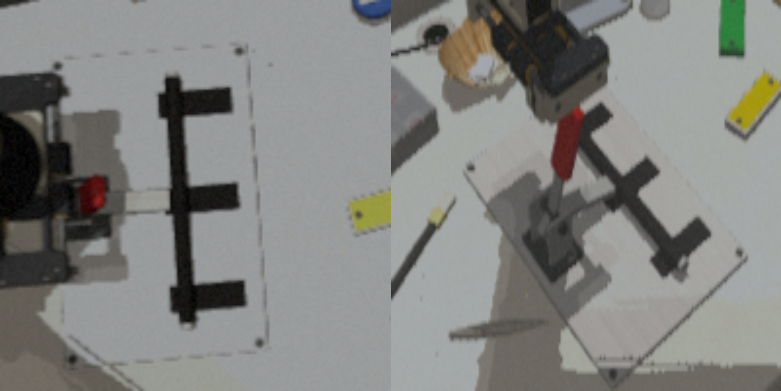

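Top and scene crops show the clamp still closed, with the red handle at about (92,195) in the left panel. The gripper seems to stand behind it. I'll measure that.

```bash
python3 - <<'E'
from h import *
a,I=snap("top"); b,J=snap("scene"); o=arm.observe(); print(o['ee_pos'],o['wrist_force'],o['t'])
for n,im,Q in(("top",a,I),("scene",b,J)):
    q=blobs(im,"red")[0]; P=cv2.boundingRect(q); print(n,P,"tcp",proj(Q,o['ee_pos']).round(),"handle mid/top exp",proj(Q,(549.5,344,131)).round(),proj(Q,(550.5,331,164)).round())
cv2.imwrite("pics/c3.png",cv2.resize(b[190:310,150:280],None,fx=4.6,fy=4.6,interpolation=cv2.INTER_CUBIC)[:,:,::-1])
E
```

```text
[548.3518849  374.85726832 136.74774871] [ 0.53318283 -0.74694845  0.3124273 ] 3.8167
top (139, 217, 7, 14) tcp [127. 225.] handle mid/top exp [140. 224.] [143. 222.]
scene (193, 249, 16, 25) tcp [190. 260.] handle mid/top exp [201. 257.] [204. 244.]
```

View pics/c3.png

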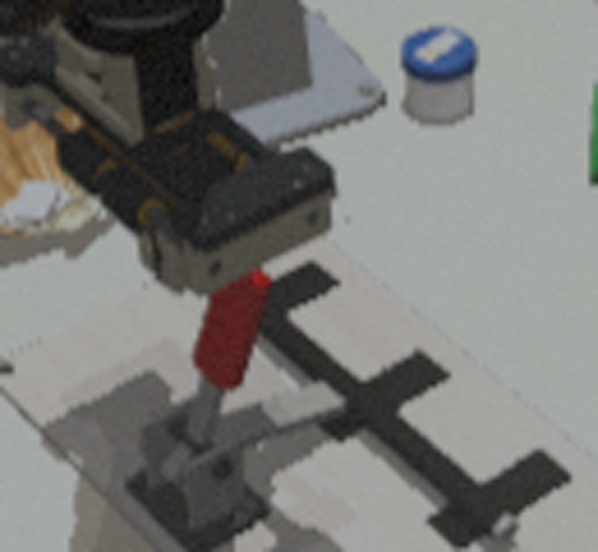

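```bash
python3 - <<'E'
from h import *
w,W=snap("wrist"); b,J=snap("scene"); o=arm.observe(); T=o['ee_pos']
for im,Q in((w,W),(b,J)):
    for X in (T,T+[0,0,66],T+[-96,-39,66],T+[-96,39,66]):
        cv2.drawMarker(im,tuple(int(v) for v in proj(Q,X).round()),(255,0,255),cv2.MARKER_CROSS,5,1)
w=cv2.resize(w[60:380,140:420],(400,457)); b=cv2.resize(b[170:300,140:254],(400,457),interpolation=cv2.INTER_CUBIC)
cv2.imwrite("pics/c4.png",np.hstack([w,b])[:,:,::-1])
E
```

```text
(no output)
```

View pics/c4.png

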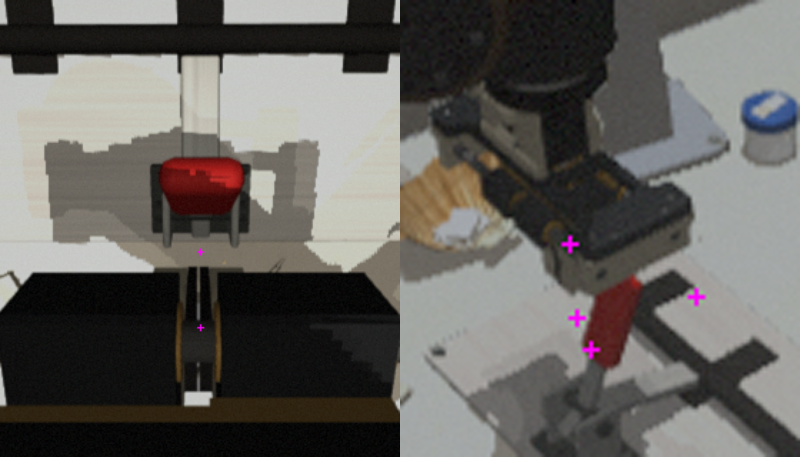

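The wrist panel shows the handle on the -y side of the fingertip, so the fingers did pass to its far side. I'll triangulate the handle to see why.

```bash
python3 - <<'E'
from h import *
def tri(*obs):
    A=np.zeros((3,3));b=np.zeros(3)
    for Q,p in obs:
        c,d=ray(Q,p); d/=np.linalg.norm(d); M=np.eye(3)-np.outer(d,d); A+=M;b+=M@c
    X=np.linalg.solve(A,b); return X.round(1),[ (proj(Q,X)-p).round(1).tolist() for Q,p in obs]
T=arm.camera_info("top");S=arm.camera_info("scene")
t0=cv2.imread("pics/top0.png")[:,:,::-1].copy();s0=cv2.imread("pics/scene0.png")[:,:,::-1].copy()
qt=blobs(t0,"red")[0];qs=blobs(s0,"red")[0]
print(cv2.boundingRect(qt),cv2.boundingRect(qs))
ct=np.array(cv2.boundingRect(qt)[:2])+np.array(cv2.boundingRect(qt)[2:])/2; cs=qs.mean(0)[0]
print(tri((T,ct),(S,cs)))
# yellow/blue check of scene calibration at z=12
for c in("yellow","blue"):
    p=blobs(t0,c)[0].mean(0)[0];q=blobs(s0,c)[0].mean(0)[0]; print(c,tri((T,p),(S,q)))
w,W=snap("wrist"); q=blobs(w,"red")[0]; print("wrist red",cv2.boundingRect(q))
print(tri((T,ct),(W,q.mean(0)[0])), "exp top",proj(W,(550.5,331,164)),proj(W,(549.5,344,131)))
E
```

```text
(135, 217, 11, 14) (193, 246, 16, 28)
(array([551.4, 346.9, 122.2]), [[-0.4, -0.3], [0.5, 0.1]])
yellow (array([540.2,  39.3,  11. ]), [[-0.1, -0.1], [0.2, 0.0]])
blue (array([418.4,  -8.9,  11.2]), [[-0.1, -0.1], [0.2, 0.0]])
wrist red (253, 172, 58, 26)
(array([549.6, 341.1, 135.4]), [[0.7, -0.2], [0.5, 2.6]]) exp top [280.94207498 180.81565666] [280.94857637 190.46939756]
```

Call:
{"api": "servo_tool", "payload": {"targets": [{"tx": 0,"ty": 0,"tz": 0.25,"wx": 0,"wy": 0,"wz": 0},{"tx": 0,"ty": 0,"tz": 0.5,"wx": 0,"wy": 0,"wz": 0},{"tx": 0,"ty": 0,"tz": 0.62,"wx": 0,"wy": 0,"wz": 0},{"tx": 0.02,"ty": -0.25,"tz": 0.62,"wx": 0,"wy": 0,"wz": 0},{"tx": 0.03,"ty": -0.5,"tz": 0.62,"wx": 0,"wy": 0,"wz": 0},{"tx": 0.03,"ty": -0.65,"tz": 0.62,"wx": 0,"wy": 0,"wz": 0},{"tx": 0.03,"ty": -0.65,"tz": 0.62,"wx": 0,"wy": 0,"wz": 0}]}}

```text
t: 4.55
ee_pos: [552.9, 272.1, 230.8]
tool_rot: [-180.0, 0.0, -87.0]
wrist_force: [0.2, -0.1, -0.6]
gripper_width: 0.006
finger_force: 0.0
```

Call:
{"api": "servo_tool", "payload": {"targets": [{"tx": 0,"ty": 0,"tz": -0.25,"wx": 0,"wy": 0,"wz": 0},{"tx": 0,"ty": 0,"tz": -0.5,"wx": 0,"wy": 0,"wz": 0},{"tx": 0,"ty": 0,"tz": -0.7,"wx": 0,"wy": 0,"wz": 0},{"tx": 0,"ty": 0,"tz": -0.8,"wx": 0,"wy": 0,"wz": 0},{"tx": 0,"ty": 0,"tz": -0.83,"wx": 0,"wy": 0,"wz": 0},{"tx": 0,"ty": 0,"tz": -0.83,"wx": 0,"wy": 0,"wz": 0}]}}

```text
t: 5.05
ee_pos: [552.7, 275.7, 104.1]
tool_rot: [179.9, -0.1, -86.8]
wrist_force: [0.4, -0.4, -0.7]
gripper_width: 0.004
finger_force: 0.0
```

Call:
{"api": "servo_tool", "payload": {"targets": [{"tx": 0,"ty": 0.07,"tz": 0,"wx": 0,"wy": 0,"wz": 0},{"tx": 0,"ty": 0.14,"tz": 0,"wx": 0,"wy": 0,"wz": 0},{"tx": 0,"ty": 0.21,"tz": 0,"wx": 0,"wy": 0,"wz": 0},{"tx": -0.02,"ty": 0.28,"tz": 0,"wx": 0,"wy": 0,"wz": 0}]}}

```text
t: 5.38
ee_pos: [551.4, 319.2, 106.9]
tool_rot: [-179.9, -0.0, -86.8]
wrist_force: [5.8, -14.7, 11.8]
gripper_width: 0.007
finger_force: 7.7
```

Call:
{"api": "servo_tool", "payload": {"targets": [{"tx": 0,"ty": 0.07,"tz": 0,"wx": 0,"wy": 0,"wz": 0},{"tx": 0,"ty": 0.14,"tz": 0,"wx": 0,"wy": 0,"wz": 0}]}}

```text
t: 5.55
ee_pos: [550.4, 337.8, 107.4]
tool_rot: [-180.0, -0.2, -86.8]
wrist_force: [0.2, -12.1, 9.7]
gripper_width: 0.001
finger_force: 6.0
```

Call:
{"api": "servo_tool", "payload": {"targets": [{"tx": 0,"ty": 0.07,"tz": 0,"wx": 0,"wy": 0,"wz": 0},{"tx": 0,"ty": 0.14,"tz": 0,"wx": 0,"wy": 0,"wz": 0}]}}

```text
t: 5.72
ee_pos: [550.1, 359.4, 106.9]
tool_rot: [-180.0, -0.2, -86.8]
wrist_force: [-1.2, -8.7, 6.3]
gripper_width: 0.006
finger_force: 4.5
```

The finger is now pressing the handle at about 12 N and it is turning. I'll push it over centre and run ahead of the bar.

Call:
{"api": "servo_tool", "payload": {"targets": [{"tx": -0.01,"ty": 0.1,"tz": 0,"wx": 0,"wy": 0,"wz": 0},{"tx": -0.01,"ty": 0.2,"tz": 0,"wx": 0,"wy": 0,"wz": 0},{"tx": -0.02,"ty": 0.4,"tz": 0,"wx": 0,"wy": 0,"wz": 0},{"tx": -0.03,"ty": 0.65,"tz": 0,"wx": 0,"wy": 0,"wz": 0},{"tx": -0.03,"ty": 0.72,"tz": 0.05,"wx": 0,"wy": 0,"wz": 0},{"tx": -0.03,"ty": 0.72,"tz": 0.05,"wx": 0,"wy": 0,"wz": 0}]}}

```text
t: 6.22
ee_pos: [545.4, 472.8, 113.7]
tool_rot: [-179.9, 0.1, -86.6]
wrist_force: [1.3, 0.3, 0.1]
gripper_width: 0.006
finger_force: 0.0
```

```bash
python3 - <<'E'
from h import *
a,I=snap("top"); b,J=snap("scene")
for n,im in(("top",a),("scene",b)):
    for q in blobs(im,"red",20)[:2]: print(n,cv2.boundingRect(q))
print("handle back exp",proj(I,(542,463,57)),proj(J,(542,463,57)),"bar back",proj(J,(545.6,407,156)))
g=b.max(2);x=[proj(J,(545.6+u*.998,407+u*.0576,156)).astype(int) for u in (-130,-100,-60,60,100,130)]; print([g[p[1],p[0]] for p in x],x)
cv2.imwrite("pics/c5.png",cv2.resize(b[180:360,120:330],None,fx=2.5,fy=2.5)[:,:,::-1])
E
```

```text
top (91, 226, 21, 12)
scene (151, 292, 30, 23)
handle back exp [ 99.86950118 231.42303772] [162.74297038 301.19214135] bar back [178.03638783 260.65754974]
[np.uint8(52), np.uint8(48), np.uint8(50), np.uint8(48), np.uint8(37), np.uint8(35)] [array([210, 290]), array([202, 283]), array([192, 274]), array([164, 247]), array([156, 239]), array([149, 234])]
```

The clamp is fully back: the handle lies at (99,231) in the top view, as expected, and the bar pixels are dark where they should be. Next is the yellow plate.

Call:
{"api": "servo_tool", "payload": {"targets": [{"tx": 0,"ty": 0,"tz": 0.25,"wx": 0,"wy": 0,"wz": 0},{"tx": 0,"ty": 0,"tz": 0.5,"wx": 0,"wy": 0,"wz": 0},{"tx": 0,"ty": 0,"tz": 0.75,"wx": 0,"wy": 0,"wz": 0},{"tx": 0,"ty": 0,"tz": 1,"wx": 0,"wy": 0,"wz": 0},{"tx": 0,"ty": -0.25,"tz": 1,"wx": 0,"wy": 0,"wz": 0},{"tx": 0,"ty": -0.5,"tz": 1,"wx": 0,"wy": 0,"wz": 0},{"tx": 0,"ty": -0.75,"tz": 1,"wx": 0,"wy": 0,"wz": 0},{"tx": 0,"ty": -1,"tz": 1,"wx": 0,"wy": 0,"wz": 0}]}}

```text
t: 6.98
ee_pos: [544.9, 316.1, 262.9]
tool_rot: [-180.0, 0.0, -86.8]
wrist_force: [1.2, 0.4, 0.5]
gripper_width: 0.006
finger_force: 0.0
```

Call:
{"api": "servo_tool", "payload": {"targets": [{"tx": 0,"ty": -0.25,"tz": 0,"wx": 0,"wy": 0,"wz": 0.05},{"tx": 0,"ty": -0.5,"tz": 0,"wx": 0,"wy": 0,"wz": 0.115},{"tx": 0,"ty": -0.75,"tz": 0,"wx": 0,"wy": 0,"wz": 0.115},{"tx": 0,"ty": -1,"tz": 0,"wx": 0,"wy": 0,"wz": 0.115}], "fingers": 0.75}}

```text
t: 7.32
ee_pos: [544.7, 165.9, 263.0]
tool_rot: [-180.0, 0.0, -76.5]
wrist_force: [1.2, 0.8, -0.2]
gripper_width: 0.246
finger_force: 0.0
```

Call:
{"api": "servo_tool", "payload": {"targets": [{"tx": 0,"ty": -0.25,"tz": 0,"wx": 0,"wy": 0,"wz": 0},{"tx": 0,"ty": -0.5,"tz": 0,"wx": 0,"wy": 0,"wz": 0},{"tx": 0,"ty": -0.75,"tz": 0,"wx": 0,"wy": 0,"wz": 0},{"tx": 0,"ty": -0.9,"tz": 0,"wx": 0,"wy": 0,"wz": 0},{"tx": 0,"ty": -0.9,"tz": 0,"wx": 0,"wy": 0,"wz": 0},{"tx": 0,"ty": -0.9,"tz": 0,"wx": 0,"wy": 0,"wz": 0}]}}

```text
t: 7.82
ee_pos: [545.0, 31.6, 263.0]
tool_rot: [-180.0, 0.0, -76.6]
wrist_force: [0.6, -0.2, -0.1]
gripper_width: 0.699
finger_force: 0.0
```

```bash
python3 - <<'E'
from h import *
w,W=snap("wrist"); o=arm.observe(); print(o['ee_pos'],o['tool_rot'],o['gripper_width'])
t,T=snap("top"); 
for c in("yellow","blue"):
    for q in blobs(w,c): print(c,cv2.boundingRect(q),rect(W,q,12))
    for q in blobs(t,c)[:1]: print("top",c,rect(T,q,12))
E
```

```text
[545.13255927  32.57222156 262.92218952] [-1.79963972e+02  2.14691976e-02 -7.65659502e+01] 0.7307909367441284
yellow (273, 143, 21, 11) (array([ 5.476e+02, -4.000e-01]), array([27.3, 13.5]), 13.5)
blue (348, 128, 56, 69) (array([418.6, -10.1]), array([92.1, 32. ]), 73.8)
blue (77, 131, 41, 40) (array([794.7,  63. ]), array([53.6, 53.6]), -36.7)
top blue (array([418.1,  -9.8]), array([89.9, 30.4]), 73.9)
```

Call:
{"api": "servo_tool", "payload": {"targets": [{"tx": -0.03,"ty": 0.04,"tz": -0.25,"wx": 0,"wy": 0,"wz": 0},{"tx": -0.03,"ty": 0.04,"tz": -0.5,"wx": 0,"wy": 0,"wz": 0},{"tx": -0.03,"ty": 0.04,"tz": -0.75,"wx": 0,"wy": 0,"wz": 0},{"tx": -0.03,"ty": 0.04,"tz": -1,"wx": 0,"wy": 0,"wz": 0}]}}

```text
t: 8.25
ee_pos: [540.9, 40.6, 111.5]
tool_rot: [-179.9, 0.0, -76.4]
wrist_force: [1.3, 0.6, 0.6]
gripper_width: 0.752
finger_force: 0.0
```

Call:
{"api": "servo_tool", "payload": {"targets": [{"tx": 0,"ty": 0,"tz": -0.2,"wx": 0,"wy": 0,"wz": 0},{"tx": 0,"ty": 0,"tz": -0.4,"wx": 0,"wy": 0,"wz": 0},{"tx": 0,"ty": 0,"tz": -0.55,"wx": 0,"wy": 0,"wz": 0},{"tx": 0,"ty": 0,"tz": -0.65,"wx": 0,"wy": 0,"wz": 0},{"tx": 0,"ty": 0,"tz": -0.7,"wx": 0,"wy": 0,"wz": 0},{"tx": 0,"ty": 0,"tz": -0.73,"wx": 0,"wy": 0,"wz": 0},{"tx": 0,"ty": 0,"tz": -0.73,"wx": 0,"wy": 0,"wz": 0}]}}

```text
t: 8.83
ee_pos: [540.9, 39.9, 2.7]
tool_rot: [179.9, -0.0, -76.4]
wrist_force: [-0.3, 0.5, 0.6]
gripper_width: 0.749
finger_force: 0.0
```

Call:
{"api": "servo_tool", "payload": {"targets": [{"tx": 0,"ty": 0,"tz": 0,"wx": 0,"wy": 0,"wz": 0},{"tx": 0,"ty": 0,"tz": 0,"wx": 0,"wy": 0,"wz": 0},{"tx": 0,"ty": 0,"tz": 0,"wx": 0,"wy": 0,"wz": 0},{"tx": 0,"ty": 0,"tz": 0,"wx": 0,"wy": 0,"wz": 0},{"tx": 0,"ty": 0,"tz": 0,"wx": 0,"wy": 0,"wz": 0},{"tx": 0,"ty": 0,"tz": 0,"wx": 0,"wy": 0,"wz": 0}], "fingers": 0, "force": 20}}

```text
t: 9.33
ee_pos: [541.3, 39.4, 3.5]
tool_rot: [-180.0, 0.0, -76.5]
wrist_force: [0.2, -0.1, -1.0]
gripper_width: 0.357
finger_force: 0.0
```

The fingers closed past 40 mm without touching anything, so they may be above the plate. I'll look.

```bash
python3 - <<'E'
from h import *
w,W=snap("wrist"); b,J=snap("scene"); o=arm.observe(); T=o['ee_pos']; print(T,o['gripper_width'],proj(J,T),proj(W,T),proj(W,T+[0,0,19]),proj(W,T+[0,0,66]))
w=cv2.resize(w[100:380,140:420],(400,400)); b=cv2.resize(b[180:280,250:350],(400,400),interpolation=cv2.INTER_CUBIC)
cv2.imwrite("pics/c6.png",np.hstack([w,b])[:,:,::-1])
E
```

```text
[541.17014298  39.37518378   3.35124979] 0.25988305228791786 [295.8461007  247.64654781] [280.01725939 237.46357443] [280.11573208 249.30094458] [280.46481653 291.26427465]
```

View pics/c6.png

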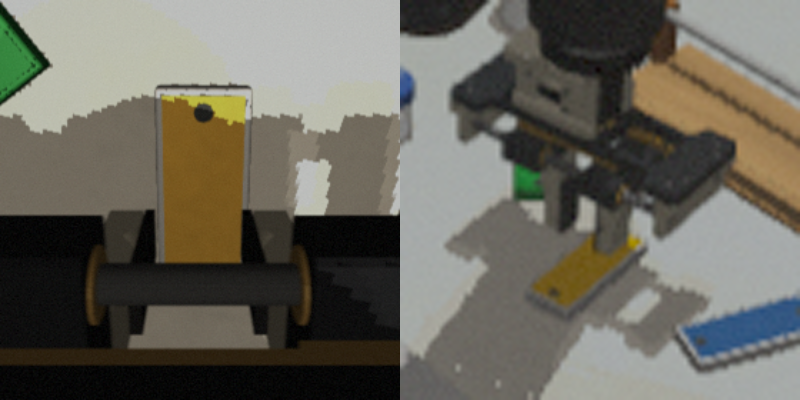

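The scene crop shows the fingertips about 20 mm above the point the state reports as the TCP: tips near pixel (296,239), TCP projected at (296,248). The plate is untouched. I'll open and feel my way down until contact.

Call:
{"api": "servo_tool", "payload": {"targets": [{"tx": 0,"ty": 0,"tz": 0,"wx": 0,"wy": 0,"wz": 0},{"tx": 0,"ty": 0,"tz": 0,"wx": 0,"wy": 0,"wz": 0},{"tx": 0,"ty": 0,"tz": 0,"wx": 0,"wy": 0,"wz": 0},{"tx": 0,"ty": 0,"tz": 0,"wx": 0,"wy": 0,"wz": 0},{"tx": 0,"ty": 0,"tz": 0,"wx": 0,"wy": 0,"wz": 0},{"tx": 0,"ty": 0,"tz": -0.02,"wx": 0,"wy": 0,"wz": 0},{"tx": 0,"ty": 0,"tz": -0.05,"wx": 0,"wy": 0,"wz": 0},{"tx": 0,"ty": 0,"tz": -0.08,"wx": 0,"wy": 0,"wz": 0}], "fingers": 0.75}}

```text
t: 10.1
ee_pos: [541.1, 39.4, -9.3]
tool_rot: [-180.0, 0.0, -76.5]
wrist_force: [-0.0, -0.4, 0.2]
gripper_width: 0.739
finger_force: 0.0
```

Call:
{"api": "servo_tool", "payload": {"targets": [{"tx": 0,"ty": 0,"tz": -0.01,"wx": 0,"wy": 0,"wz": 0},{"tx": 0,"ty": 0,"tz": -0.02,"wx": 0,"wy": 0,"wz": 0},{"tx": 0,"ty": 0,"tz": -0.02,"wx": 0,"wy": 0,"wz": 0}]}}

```text
t: 10.35
ee_pos: [540.8, 39.3, -12.4]
tool_rot: [180.0, -0.0, -76.5]
wrist_force: [0.1, -1.1, -0.6]
gripper_width: 0.75
finger_force: 0.0
```

Call:
{"api": "servo_tool", "payload": {"targets": [{"tx": 0,"ty": 0,"tz": -0.01,"wx": 0,"wy": 0,"wz": 0},{"tx": 0,"ty": 0,"tz": -0.02,"wx": 0,"wy": 0,"wz": 0},{"tx": 0,"ty": 0,"tz": -0.02,"wx": 0,"wy": 0,"wz": 0}]}}

```text
t: 10.6
ee_pos: [541.0, 39.4, -15.0]
tool_rot: [180.0, 0.0, -76.5]
wrist_force: [0.1, -0.1, 0.4]
gripper_width: 0.748
finger_force: 0.0
```

Call:
{"api": "servo_tool", "payload": {"targets": [{"tx": 0,"ty": 0,"tz": -0.01,"wx": 0,"wy": 0,"wz": 0},{"tx": 0,"ty": 0,"tz": -0.02,"wx": 0,"wy": 0,"wz": 0},{"tx": 0,"ty": 0,"tz": -0.02,"wx": 0,"wy": 0,"wz": 0}]}}

```text
t: 10.85
ee_pos: [540.9, 39.3, -18.1]
tool_rot: [180.0, -0.0, -76.5]
wrist_force: [0.6, -0.8, -0.3]
gripper_width: 0.748
finger_force: 0.0
```

Call:
{"api": "servo_tool", "payload": {"targets": [{"tx": 0,"ty": 0,"tz": -0.01,"wx": 0,"wy": 0,"wz": 0},{"tx": 0,"ty": 0,"tz": -0.02,"wx": 0,"wy": 0,"wz": 0},{"tx": 0,"ty": 0,"tz": -0.02,"wx": 0,"wy": 0,"wz": 0}]}}

```text
t: 11.1
ee_pos: [540.9, 39.3, -21.1]
tool_rot: [180.0, -0.0, -76.5]
wrist_force: [0.3, -0.0, -0.0]
gripper_width: 0.755
finger_force: 0.0
```

Call:
{"api": "servo_tool", "payload": {"targets": [{"tx": 0,"ty": 0,"tz": -0.01,"wx": 0,"wy": 0,"wz": 0},{"tx": 0,"ty": 0,"tz": -0.02,"wx": 0,"wy": 0,"wz": 0},{"tx": 0,"ty": 0,"tz": -0.02,"wx": 0,"wy": 0,"wz": 0}]}}

```text
t: 11.35
ee_pos: [540.9, 39.3, -24.2]
tool_rot: [180.0, -0.0, -76.5]
wrist_force: [-0.2, -0.5, -0.3]
gripper_width: 0.752
finger_force: 0.0
```

Call:
{"api": "servo_tool", "payload": {"targets": [{"tx": 0,"ty": 0,"tz": -0.01,"wx": 0,"wy": 0,"wz": 0},{"tx": 0,"ty": 0,"tz": -0.01,"wx": 0,"wy": 0,"wz": 0},{"tx": 0,"ty": 0,"tz": -0.01,"wx": 0,"wy": 0,"wz": 0}]}}

```text
t: 11.6
ee_pos: [541.1, 39.3, -25.4]
tool_rot: [180.0, -0.0, -76.5]
wrist_force: [-0.3, -0.7, 0.1]
gripper_width: 0.752
finger_force: 0.0
```

Call:
{"api": "servo_tool", "payload": {"targets": [{"tx": 0,"ty": 0,"tz": -0.01,"wx": 0,"wy": 0,"wz": 0},{"tx": 0,"ty": 0,"tz": -0.01,"wx": 0,"wy": 0,"wz": 0},{"tx": 0,"ty": 0,"tz": -0.01,"wx": 0,"wy": 0,"wz": 0}]}}

```text
t: 11.85
ee_pos: [541.0, 39.3, -26.9]
tool_rot: [180.0, -0.0, -76.5]
wrist_force: [-0.6, 0.2, -0.5]
gripper_width: 0.751
finger_force: 0.0
```

Call:
{"api": "servo_tool", "payload": {"targets": [{"tx": 0,"ty": 0,"tz": 0,"wx": 0,"wy": 0,"wz": 0},{"tx": 0,"ty": 0,"tz": 0,"wx": 0,"wy": 0,"wz": 0},{"tx": 0,"ty": 0,"tz": 0,"wx": 0,"wy": 0,"wz": 0},{"tx": 0,"ty": 0,"tz": 0,"wx": 0,"wy": 0,"wz": 0},{"tx": 0,"ty": 0,"tz": 0,"wx": 0,"wy": 0,"wz": 0},{"tx": 0,"ty": 0,"tz": 0,"wx": 0,"wy": 0,"wz": 0}], "fingers": 0.3, "force": 25}}

```text
t: 12.35
ee_pos: [540.9, 39.3, -26.8]
tool_rot: [180.0, -0.0, -76.5]
wrist_force: [-0.7, 0.5, 1.9]
gripper_width: 0.446
finger_force: 25.0
```

```bash
python3 - <<'E'
from h import *
w,W=snap("wrist"); b,J=snap("scene"); o=arm.observe(); T=o['ee_pos']; print(T,o['gripper_width'],o['finger_force'])
w=cv2.resize(w[100:380,140:420],(400,400)); b=cv2.resize(b[180:280,250:350],(400,400),interpolation=cv2.INTER_CUBIC)
cv2.imwrite("pics/c7.png",np.hstack([w,b])[:,:,::-1])
E
```

```text
[540.92890289  39.29134723 -26.84790447] 0.44969429050844734 25.000133514404297
```

View pics/c7.png

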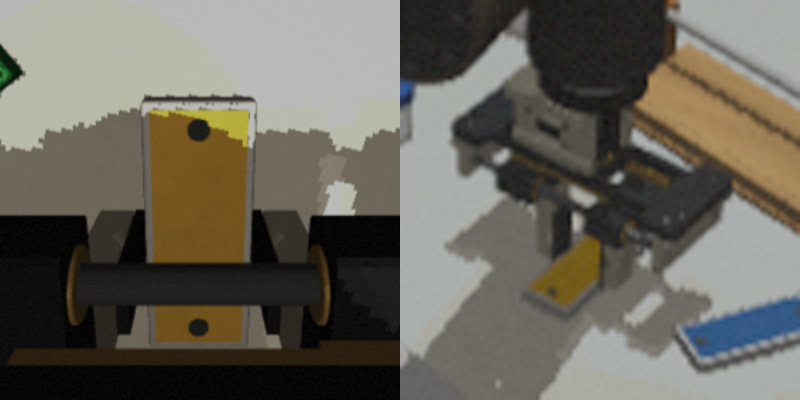

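Gripped: the width is 39.6 mm at 25 N, and both views show the plate between the fingers. The real fingertips therefore sit about 27 mm behind the reported TCP, so I'll use the measured offset (plate bottom = TCP + 26.9). I'll carry it to rest 2.

Call:
{"api": "servo_tool", "payload": {"targets": [{"tx": 0,"ty": 0,"tz": 0.1,"wx": 0,"wy": 0,"wz": 0},{"tx": 0,"ty": 0,"tz": 0.3,"wx": 0,"wy": 0,"wz": 0},{"tx": 0,"ty": 0,"tz": 0.5,"wx": 0,"wy": 0,"wz": 0},{"tx": 0,"ty": 0.15,"tz": 0.68,"wx": 0,"wy": 0,"wz": 0},{"tx": 0.13,"ty": 0.35,"tz": 0.68,"wx": 0,"wy": 0,"wz": -0.06},{"tx": 0.27,"ty": 0.55,"tz": 0.68,"wx": 0,"wy": 0,"wz": -0.113},{"tx": 0.4,"ty": 0.74,"tz": 0.68,"wx": 0,"wy": 0,"wz": -0.113},{"tx": 0.4,"ty": 0.74,"tz": 0.68,"wx": 0,"wy": 0,"wz": -0.113}]}}

```text
t: 13.12
ee_pos: [604.8, 155.0, 75.3]
tool_rot: [-179.8, 0.1, -86.5]
wrist_force: [0.7, -0.2, -1.1]
gripper_width: 0.447
finger_force: 25.0
```

Call:
{"api": "servo_tool", "payload": {"targets": [{"tx": 0.13,"ty": 0.2,"tz": 0,"wx": 0,"wy": 0,"wz": 0},{"tx": 0.27,"ty": 0.4,"tz": 0,"wx": 0,"wy": 0,"wz": 0},{"tx": 0.4,"ty": 0.6,"tz": 0,"wx": 0,"wy": 0,"wz": 0},{"tx": 0.43,"ty": 0.74,"tz": 0,"wx": 0,"wy": 0,"wz": 0},{"tx": 0.43,"ty": 0.74,"tz": 0,"wx": 0,"wy": 0,"wz": 0},{"tx": 0.43,"ty": 0.74,"tz": 0,"wx": 0,"wy": 0,"wz": 0}]}}

```text
t: 13.62
ee_pos: [665.3, 262.4, 73.8]
tool_rot: [179.9, -0.0, -86.5]
wrist_force: [0.5, -0.9, -1.7]
gripper_width: 0.445
finger_force: 25.0
```

```bash
python3 - <<'E'
from h import *
w,W=snap("wrist"); o=arm.observe(); T=o['ee_pos']; print(T,o['tool_rot'],o['gripper_width'],o['finger_force'])
q=blobs(w,"yellow"); print([ (cv2.boundingRect(k),rect(W,k,T[2]+38.9)) for k in q])
t,Q=snap("top"); print([rect(Q,k,12) for k in blobs(t,"blue")][:1])
np.savez("w8.npz",im=w)
E
```

```text
[664.98141594 261.46557221  74.12296031] [ 1.79915055e+02 -3.98859130e-02 -8.65844825e+01] 0.44829799249440483 24.999530017375946
[((245, 177, 69, 27), (array([668.3, 221.9]), array([33.8, 13.2]), 3.5))]
[(array([418. ,  -9.7]), array([90. , 30.4]), 73.8)]
```

Call:
{"api": "servo_tool", "payload": {"targets": [{"tx": 0,"ty": 0,"tz": -0.15,"wx": 0,"wy": 0,"wz": 0},{"tx": 0,"ty": 0,"tz": -0.3,"wx": 0,"wy": 0,"wz": 0},{"tx": 0,"ty": 0,"tz": -0.43,"wx": 0,"wy": 0,"wz": 0},{"tx": 0,"ty": 0,"tz": -0.52,"wx": 0,"wy": 0,"wz": 0},{"tx": 0,"ty": 0,"tz": -0.57,"wx": 0,"wy": 0,"wz": 0},{"tx": 0,"ty": 0,"tz": -0.59,"wx": 0,"wy": 0,"wz": 0},{"tx": 0,"ty": 0,"tz": -0.598,"wx": 0,"wy": 0,"wz": 0},{"tx": 0,"ty": 0,"tz": -0.598,"wx": 0,"wy": 0,"wz": 0}]}}

```text
t: 14.38
ee_pos: [666.2, 261.5, -13.7]
tool_rot: [-179.9, 0.0, -86.6]
wrist_force: [-0.1, 0.9, -0.8]
gripper_width: 0.447
finger_force: 25.0
```

Call:
{"api": "servo_tool", "payload": {"targets": [{"tx": -0.005,"ty": 0,"tz": -0.005,"wx": 0,"wy": 0,"wz": 0},{"tx": -0.005,"ty": 0,"tz": -0.005,"wx": 0,"wy": 0,"wz": 0},{"tx": -0.005,"ty": 0,"tz": -0.005,"wx": 0,"wy": 0,"wz": 0}]}}

```text
t: 14.63
ee_pos: [665.2, 261.7, -14.5]
tool_rot: [-179.9, 0.0, -86.6]
wrist_force: [-0.2, 0.1, -1.7]
gripper_width: 0.446
finger_force: 25.0
```

Call:
{"api": "servo_tool", "payload": {"targets": [{"tx": 0,"ty": 0,"tz": 0,"wx": 0,"wy": 0,"wz": 0},{"tx": 0,"ty": 0,"tz": 0,"wx": 0,"wy": 0,"wz": 0},{"tx": 0,"ty": 0,"tz": 0,"wx": 0,"wy": 0,"wz": 0},{"tx": 0,"ty": 0,"tz": 0,"wx": 0,"wy": 0,"wz": 0},{"tx": 0,"ty": 0,"tz": 0.1,"wx": 0,"wy": 0,"wz": 0},{"tx": 0,"ty": 0,"tz": 0.3,"wx": 0,"wy": 0,"wz": 0},{"tx": 0,"ty": 0,"tz": 0.5,"wx": 0,"wy": 0,"wz": 0},{"tx": 0,"ty": 0,"tz": 0.7,"wx": 0,"wy": 0,"wz": 0}], "fingers": 0.7}}

```text
t: 15.3
ee_pos: [664.6, 261.2, 90.7]
tool_rot: [180.0, -0.0, -86.6]
wrist_force: [0.4, -0.0, -1.1]
gripper_width: 0.699
finger_force: 0.0
```

Call:
{"api": "servo_tool", "payload": {"targets": [{"tx": -0.18,"ty": -0.2,"tz": 0,"wx": 0,"wy": 0,"wz": -0.05},{"tx": -0.36,"ty": -0.4,"tz": 0,"wx": 0,"wy": 0,"wz": -0.1},{"tx": -0.54,"ty": -0.6,"tz": 0,"wx": 0,"wy": 0,"wz": -0.15},{"tx": -0.72,"ty": -0.8,"tz": 0,"wx": 0,"wy": 0,"wz": -0.218},{"tx": -0.82,"ty": -0.9,"tz": 0,"wx": 0,"wy": 0,"wz": -0.218}]}}

```text
t: 15.72
ee_pos: [538.5, 123.5, 89.8]
tool_rot: [179.9, -0.0, -106.7]
wrist_force: [0.4, -0.2, 0.4]
gripper_width: 0.7
finger_force: 0.0
```

Call:
{"api": "servo_tool", "payload": {"targets": [{"tx": -0.18,"ty": -0.2,"tz": 0,"wx": 0,"wy": 0,"wz": 0},{"tx": -0.36,"ty": -0.4,"tz": 0,"wx": 0,"wy": 0,"wz": 0},{"tx": -0.54,"ty": -0.6,"tz": 0,"wx": 0,"wy": 0,"wz": 0},{"tx": -0.72,"ty": -0.8,"tz": 0,"wx": 0,"wy": 0,"wz": 0},{"tx": -0.82,"ty": -0.9,"tz": 0,"wx": 0,"wy": 0,"wz": 0},{"tx": -0.82,"ty": -0.9,"tz": 0,"wx": 0,"wy": 0,"wz": 0},{"tx": -0.82,"ty": -0.9,"tz": 0,"wx": 0,"wy": 0,"wz": 0}]}}

```text
t: 16.3
ee_pos: [418.7, -9.2, 90.4]
tool_rot: [-179.9, 0.1, -106.3]
wrist_force: [1.3, -0.4, 0.2]
gripper_width: 0.7
finger_force: 0.0
```

```bash
python3 - <<'E'
from h import *
o=arm.observe(); T=o['ee_pos']; print(T,o['tool_rot'],o['gripper_width'])
t,Q=snap("top"); print("yel",[rect(Q,k,23) for k in blobs(t,"yellow")][:1]); print([rect(Q,k,12) for k in blobs(t,"blue")][:2])
s,S=snap("scene"); print("yel",[rect(S,k,23) for k in blobs(s,"yellow")][:2],"blue",[rect(S,k,12) for k in blobs(s,"blue")][:2])
w,W=snap("wrist"); print("blue w",[rect(W,k,12) for k in blobs(w,"blue")][:2])
E
```

```text
[418.65620164  -9.2034083   90.44182054] [-1.79911525e+02  7.07414927e-02 -1.06302973e+02] 0.6997685492118412
yel [(array([665.6, 260.7]), array([91.4, 31.3]), -86.5)]
[(array([783.9,  53.4]), array([48.4, 47.8]), -28.6)]
yel [(array([665.4, 261.9]), array([92.2, 32.7]), -86.5)] blue []
blue w [(array([408.8, -43.5]), array([33.4, 22.1]), -16.1)]
```

Yellow lies at (665.5, 261), within 2 mm of rest 2. Now the blue plate.

Call:
{"api": "servo_tool", "payload": {"targets": [{"tx": 0,"ty": 0,"tz": -0.2,"wx": 0,"wy": 0,"wz": 0},{"tx": 0,"ty": 0,"tz": -0.4,"wx": 0,"wy": 0,"wz": 0},{"tx": 0,"ty": 0,"tz": -0.58,"wx": 0,"wy": 0,"wz": 0},{"tx": 0,"ty": 0,"tz": -0.7,"wx": 0,"wy": 0,"wz": 0},{"tx": 0,"ty": 0,"tz": -0.76,"wx": 0,"wy": 0,"wz": 0},{"tx": 0,"ty": 0,"tz": -0.78,"wx": 0,"wy": 0,"wz": 0},{"tx": 0,"ty": 0,"tz": -0.78,"wx": 0,"wy": 0,"wz": 0},{"tx": 0,"ty": 0,"tz": -0.78,"wx": 0,"wy": 0,"wz": 0}]}}

```text
t: 17.12
ee_pos: [419.5, -8.2, -27.2]
tool_rot: [-180.0, -0.0, -106.2]
wrist_force: [-0.2, 0.6, 1.3]
gripper_width: 0.698
finger_force: 0.0
```

Call:
{"api": "servo_tool", "payload": {"targets": [{"tx": 0,"ty": 0,"tz": 0,"wx": 0,"wy": 0,"wz": 0},{"tx": 0,"ty": 0,"tz": 0,"wx": 0,"wy": 0,"wz": 0},{"tx": 0,"ty": 0,"tz": 0,"wx": 0,"wy": 0,"wz": 0},{"tx": 0,"ty": 0,"tz": 0,"wx": 0,"wy": 0,"wz": 0},{"tx": 0,"ty": 0,"tz": 0,"wx": 0,"wy": 0,"wz": 0},{"tx": 0,"ty": 0,"tz": 0,"wx": 0,"wy": 0,"wz": 0}], "fingers": 0.3}}

```text
t: 17.62
ee_pos: [419.1, -8.5, -26.8]
tool_rot: [-180.0, 0.0, -106.2]
wrist_force: [-1.7, 1.0, 6.5]
gripper_width: 0.445
finger_force: 25.0
```

Call:
{"api": "servo_tool", "payload": {"targets": [{"tx": 0,"ty": 0,"tz": 0.1,"wx": 0,"wy": 0,"wz": 0},{"tx": 0,"ty": 0,"tz": 0.3,"wx": 0,"wy": 0,"wz": 0},{"tx": 0,"ty": 0,"tz": 0.5,"wx": 0,"wy": 0,"wz": 0},{"tx": 0.02,"ty": 0.15,"tz": 0.67,"wx": 0,"wy": 0,"wz": 0.05},{"tx": 0.05,"ty": 0.35,"tz": 0.67,"wx": 0,"wy": 0,"wz": 0.1},{"tx": 0.08,"ty": 0.6,"tz": 0.67,"wx": 0,"wy": 0,"wz": 0.15},{"tx": 0.09,"ty": 0.85,"tz": 0.67,"wx": 0,"wy": 0,"wz": 0.217},{"tx": 0.09,"ty": 0.86,"tz": 0.67,"wx": 0,"wy": 0,"wz": 0.217}]}}

```text
t: 18.28
ee_pos: [434.0, 125.4, 74.0]
tool_rot: [-179.8, 0.1, -86.2]
wrist_force: [0.1, 0.5, -0.8]
gripper_width: 0.448
finger_force: 25.0
```

Call:
{"api": "servo_tool", "payload": {"targets": [{"tx": 0.02,"ty": 0.2,"tz": 0,"wx": 0,"wy": 0,"wz": 0},{"tx": 0.05,"ty": 0.4,"tz": 0,"wx": 0,"wy": 0,"wz": 0},{"tx": 0.08,"ty": 0.65,"tz": 0,"wx": 0,"wy": 0,"wz": 0},{"tx": 0.085,"ty": 0.8,"tz": 0,"wx": 0,"wy": 0,"wz": 0},{"tx": 0.085,"ty": 0.86,"tz": 0,"wx": 0,"wy": 0,"wz": 0},{"tx": 0.085,"ty": 0.86,"tz": 0,"wx": 0,"wy": 0,"wz": 0},{"tx": 0.085,"ty": 0.86,"tz": 0,"wx": 0,"wy": 0,"wz": 0}]}}

```text
t: 18.87
ee_pos: [444.4, 248.8, 72.7]
tool_rot: [179.9, -0.1, -86.7]
wrist_force: [-0.4, 0.1, -1.5]
gripper_width: 0.447
finger_force: 25.0
```

Call:
{"api": "servo_tool", "payload": {"targets": [{"tx": 0.005,"ty": 0,"tz": -0.15,"wx": 0,"wy": 0,"wz": 0},{"tx": 0.005,"ty": 0,"tz": -0.3,"wx": 0,"wy": 0,"wz": 0},{"tx": 0.005,"ty": 0,"tz": -0.43,"wx": 0,"wy": 0,"wz": 0},{"tx": 0.005,"ty": 0,"tz": -0.52,"wx": 0,"wy": 0,"wz": 0},{"tx": 0.005,"ty": 0,"tz": -0.56,"wx": 0,"wy": 0,"wz": 0},{"tx": 0.005,"ty": 0,"tz": -0.585,"wx": 0,"wy": 0,"wz": 0},{"tx": 0.005,"ty": 0,"tz": -0.585,"wx": 0,"wy": 0,"wz": 0},{"tx": 0.005,"ty": 0,"tz": -0.585,"wx": 0,"wy": 0,"wz": 0}]}}

```text
t: 19.53
ee_pos: [446.2, 249.3, -13.9]
tool_rot: [-180.0, 0.0, -86.7]
wrist_force: [0.3, 0.6, -0.6]
gripper_width: 0.445
finger_force: 25.0
```

Call:
{"api": "servo_tool", "payload": {"targets": [{"tx": 0,"ty": 0,"tz": 0,"wx": 0,"wy": 0,"wz": 0},{"tx": 0,"ty": 0,"tz": 0,"wx": 0,"wy": 0,"wz": 0},{"tx": 0,"ty": 0,"tz": 0,"wx": 0,"wy": 0,"wz": 0},{"tx": 0,"ty": 0,"tz": 0,"wx": 0,"wy": 0,"wz": 0},{"tx": 0,"ty": 0,"tz": 0.1,"wx": 0,"wy": 0,"wz": 0},{"tx": 0,"ty": 0,"tz": 0.3,"wx": 0,"wy": 0,"wz": 0},{"tx": 0,"ty": 0,"tz": 0.5,"wx": 0,"wy": 0,"wz": 0},{"tx": 0,"ty": 0,"tz": 0.7,"wx": 0,"wy": 0,"wz": 0}], "fingers": 0.7}}

```text
t: 20.2
ee_pos: [445.6, 249.1, 91.8]
tool_rot: [180.0, -0.0, -86.7]
wrist_force: [0.7, 0.3, 0.8]
gripper_width: 0.703
finger_force: 0.0
```

Call:
{"api": "servo_tool", "payload": {"targets": [{"tx": 0,"ty": 0,"tz": 0.25,"wx": 0,"wy": 0,"wz": 0},{"tx": 0,"ty": 0,"tz": 0.5,"wx": 0,"wy": 0,"wz": 0},{"tx": 0,"ty": 0,"tz": 0.75,"wx": 0,"wy": 0,"wz": 0},{"tx": 0,"ty": 0,"tz": 0.99,"wx": 0,"wy": 0,"wz": 0},{"tx": -0.05,"ty": 0.2,"tz": 0.99,"wx": 0,"wy": 0,"wz": 0},{"tx": -0.1,"ty": 0.4,"tz": 0.99,"wx": 0,"wy": 0,"wz": 0},{"tx": -0.15,"ty": 0.6,"tz": 0.99,"wx": 0,"wy": 0,"wz": 0},{"tx": -0.15,"ty": 0.6,"tz": 0.99,"wx": 0,"wy": 0,"wz": 0}], "fingers": 0}}

```text
t: 20.87
ee_pos: [422.5, 343.2, 239.0]
tool_rot: [-180.0, 0.1, -86.6]
wrist_force: [0.3, -0.7, 0.0]
gripper_width: 0.153
finger_force: 0.0
```

Call:
{"api": "servo_tool", "payload": {"targets": [{"tx": 0,"ty": 0.25,"tz": 0,"wx": 0,"wy": 0,"wz": 0},{"tx": 0,"ty": 0.5,"tz": 0,"wx": 0,"wy": 0,"wz": 0},{"tx": 0,"ty": 0.72,"tz": 0,"wx": 0,"wy": 0,"wz": 0},{"tx": 0,"ty": 0.72,"tz": 0,"wx": 0,"wy": 0,"wz": 0},{"tx": 0,"ty": 0.72,"tz": -0.2,"wx": 0,"wy": 0,"wz": 0},{"tx": 0,"ty": 0.72,"tz": -0.4,"wx": 0,"wy": 0,"wz": 0},{"tx": 0,"ty": 0.72,"tz": -0.6,"wx": 0,"wy": 0,"wz": 0},{"tx": 0,"ty": 0.72,"tz": -0.6,"wx": 0,"wy": 0,"wz": 0}]}}

```text
t: 21.53
ee_pos: [420.8, 444.1, 142.8]
tool_rot: [179.6, -0.4, -86.8]
wrist_force: [-1.1, -1.9, -1.6]
gripper_width: 0.005
finger_force: 0.0
```

```bash
python3 - <<'E'
from h import *
o=arm.observe(); T=o['ee_pos']; print(T,o['tool_rot'],o['gripper_width'],o['wrist_force'])
t,Q=snap("top"); print([(c,[rect(Q,k,23) for k in blobs(t,c)][:2]) for c in ("yellow","blue")])
s,S=snap("scene"); print([(c,[rect(S,k,23) for k in blobs(s,c)][:2]) for c in ("yellow","blue")])
E
```

```text
[420.80752332 444.09935596 142.80456029] [179.63371026  -0.41962014 -86.76350857] 0.00518705919210176 [-1.06144698 -1.93535473 -1.5897136 ]
[('yellow', [(array([665.6, 260.7]), array([91.4, 31.3]), -86.5)]), ('blue', [(array([447. , 247.7]), array([89.4, 30.2]), -86.6), (array([779.9,  53.7]), array([48.6, 47.3]), -1.5)])]
[('yellow', [(array([665.9, 248.4]), array([64.8, 32.2]), -88.1)]), ('blue', [(array([446.6, 248.6]), array([88.3, 29.6]), -86.4)])]
```

Both plates are on their rests, within 3 mm. I'll close the clamp by pushing the bar near its end from behind, following its arc.

Call:
{"api": "servo_tool", "payload": {"targets": [{"tx": 0,"ty": 0,"tz": -0.1,"wx": 0,"wy": 0,"wz": 0},{"tx": 0,"ty": 0,"tz": -0.2,"wx": 0,"wy": 0,"wz": 0},{"tx": 0,"ty": 0,"tz": -0.2,"wx": 0,"wy": 0,"wz": 0},{"tx": 0,"ty": 0,"tz": -0.2,"wx": 0,"wy": 0,"wz": 0}]}}

```text
t: 21.97
ee_pos: [424.0, 447.9, 120.8]
tool_rot: [-179.9, 0.1, -86.7]
wrist_force: [0.3, 0.2, -0.2]
gripper_width: 0.003
finger_force: 0.0
```

Call:
{"api": "servo_tool", "payload": {"targets": [{"tx": 0.01,"ty": -0.17,"tz": 0,"wx": 0,"wy": 0,"wz": 0},{"tx": 0.015,"ty": -0.27,"tz": 0,"wx": 0,"wy": 0,"wz": 0},{"tx": 0.02,"ty": -0.36,"tz": 0,"wx": 0,"wy": 0,"wz": 0},{"tx": 0.025,"ty": -0.45,"tz": 0,"wx": 0,"wy": 0,"wz": 0}]}}

```text
t: 22.3
ee_pos: [429.4, 385.1, 124.8]
tool_rot: [-179.6, 0.7, -86.6]
wrist_force: [-5.7, 9.4, 14.7]
gripper_width: 0.003
finger_force: 6.6
```

Call:
{"api": "servo_tool", "payload": {"targets": [{"tx": 0.005,"ty": -0.1,"tz": -0.01,"wx": 0,"wy": 0,"wz": 0},{"tx": 0.01,"ty": -0.2,"tz": -0.04,"wx": 0,"wy": 0,"wz": 0},{"tx": 0.015,"ty": -0.29,"tz": -0.09,"wx": 0,"wy": 0,"wz": 0},{"tx": 0.02,"ty": -0.34,"tz": -0.13,"wx": 0,"wy": 0,"wz": 0}]}}

```text
t: 22.63
ee_pos: [432.3, 330.8, 103.4]
tool_rot: [-179.7, 0.4, -86.7]
wrist_force: [0.5, 2.2, 4.2]
gripper_width: 0.006
finger_force: 2.0
```

Call:
{"api": "servo_tool", "payload": {"targets": [{"tx": 0.005,"ty": -0.07,"tz": -0.06,"wx": 0,"wy": 0,"wz": 0},{"tx": 0.007,"ty": -0.13,"tz": -0.11,"wx": 0,"wy": 0,"wz": 0},{"tx": 0.01,"ty": -0.18,"tz": -0.17,"wx": 0,"wy": 0,"wz": 0},{"tx": 0.01,"ty": -0.21,"tz": -0.22,"wx": 0,"wy": 0,"wz": 0},{"tx": 0.01,"ty": -0.21,"tz": 0,"wx": 0,"wy": 0,"wz": 0},{"tx": 0.01,"ty": -0.21,"tz": 0.3,"wx": 0,"wy": 0,"wz": 0},{"tx": 0.01,"ty": -0.21,"tz": 0.5,"wx": 0,"wy": 0,"wz": 0},{"tx": 0.01,"ty": -0.21,"tz": 0.6,"wx": 0,"wy": 0,"wz": 0}]}}

```text
t: 23.3
ee_pos: [432.9, 297.9, 193.3]
tool_rot: [-179.8, 0.1, -86.7]
wrist_force: [0.5, 0.8, 0.2]
gripper_width: 0.001
finger_force: 0.0
```

```bash
python3 - <<'E'
from h import *
o=arm.observe(); T=o['ee_pos']; print(T,o['wrist_force'])
t,Q=snap("top"); print([(c,[(cv2.boundingRect(k),rect(Q,k,23)) for k in blobs(t,c,20)][:2]) for c in ("yellow","blue","red")])
s,S=snap("scene"); print([cv2.boundingRect(k) for k in blobs(s,"red")],"closed0 was",(193,246,16,28))
E
```

```text
[432.87098183 297.88225218 193.34283428] [0.54278184 0.78338859 0.19290055]
[('yellow', [((179, 176, 23, 14), (array([666.4, 243.9]), array([57.7, 30.9]), -86.7)), ((166, 178, 7, 13), (array([663.6, 297.6]), array([31.5, 15.5]), -0.0))]), ('blue', [((184, 261, 23, 13), (array([447.8, 232. ]), array([55.8, 30.3]), 89.4)), ((253, 129, 19, 19), (array([779.9,  53.7]), array([48.6, 47.3]), -1.5))]), ('red', [((134, 217, 9, 7), (array([572. , 376.9]), array([20.5, 15.5]), 88.4))])]
[(192, 246, 14, 29)] closed0 was (193, 246, 16, 28)
```

The clamp is closed on both plates: the handle is back at its closed position in the scene view and the plates have not shifted. I'll move clear and wait over two seconds before reopening.

Call:
{"api": "servo_tool", "payload": {"targets": [{"tx": 0,"ty": 0,"tz": 0.2,"wx": 0,"wy": 0,"wz": 0},{"tx": 0,"ty": -0.15,"tz": 0.27,"wx": 0,"wy": 0,"wz": 0},{"tx": 0.2,"ty": -0.15,"tz": 0.27,"wx": 0,"wy": 0,"wz": 0},{"tx": 0.4,"ty": -0.15,"tz": 0.27,"wx": 0,"wy": 0,"wz": 0},{"tx": 0.6,"ty": -0.15,"tz": 0.27,"wx": 0,"wy": 0,"wz": 0},{"tx": 0.8,"ty": -0.15,"tz": 0.27,"wx": 0,"wy": 0,"wz": 0},{"tx": 0.8,"ty": -0.15,"tz": 0.27,"wx": 0,"wy": 0,"wz": 0},{"tx": 0.8,"ty": -0.15,"tz": 0.27,"wx": 0,"wy": 0,"wz": 0}]}}

```text
t: 24.07
ee_pos: [551.8, 273.7, 226.7]
tool_rot: [179.8, -0.2, -86.8]
wrist_force: [-1.2, 0.2, -0.5]
gripper_width: 0.006
finger_force: 0.0
```

Call:
{"api": "servo_tool", "payload": {"targets": [{"tx": 0,"ty": 0,"tz": 0,"wx": 0,"wy": 0,"wz": 0},{"tx": 0,"ty": 0,"tz": 0,"wx": 0,"wy": 0,"wz": 0},{"tx": 0,"ty": 0,"tz": 0,"wx": 0,"wy": 0,"wz": 0},{"tx": 0,"ty": 0,"tz": 0,"wx": 0,"wy": 0,"wz": 0},{"tx": 0,"ty": 0,"tz": 0,"wx": 0,"wy": 0,"wz": 0},{"tx": 0,"ty": 0,"tz": 0,"wx": 0,"wy": 0,"wz": 0},{"tx": 0,"ty": 0,"tz": 0,"wx": 0,"wy": 0,"wz": 0},{"tx": 0,"ty": 0,"tz": 0,"wx": 0,"wy": 0,"wz": 0}]}}

```text
t: 24.73
ee_pos: [551.5, 275.0, 230.2]
tool_rot: [-180.0, 0.0, -86.7]
wrist_force: [-0.1, -0.4, 0.2]
gripper_width: 0.007
finger_force: 0.0
```

Call:
{"api": "servo_tool", "payload": {"targets": [{"tx": 0,"ty": 0,"tz": 0,"wx": 0,"wy": 0,"wz": 0},{"tx": 0,"ty": 0,"tz": 0,"wx": 0,"wy": 0,"wz": 0},{"tx": 0,"ty": 0,"tz": 0,"wx": 0,"wy": 0,"wz": 0},{"tx": 0,"ty": 0,"tz": 0,"wx": 0,"wy": 0,"wz": 0},{"tx": 0,"ty": 0,"tz": 0,"wx": 0,"wy": 0,"wz": 0},{"tx": 0,"ty": 0,"tz": 0,"wx": 0,"wy": 0,"wz": 0},{"tx": 0,"ty": 0,"tz": 0,"wx": 0,"wy": 0,"wz": 0},{"tx": 0,"ty": 0,"tz": 0,"wx": 0,"wy": 0,"wz": 0}]}}

```text
t: 25.4
ee_pos: [551.6, 274.9, 230.0]
tool_rot: [180.0, -0.0, -86.7]
wrist_force: [0.5, -0.4, -0.7]
gripper_width: 0.005
finger_force: 0.0
```

Call:
{"api": "servo_tool", "payload": {"targets": [{"tx": 0,"ty": 0,"tz": 0,"wx": 0,"wy": 0,"wz": 0},{"tx": 0,"ty": 0,"tz": 0,"wx": 0,"wy": 0,"wz": 0},{"tx": 0,"ty": 0,"tz": 0,"wx": 0,"wy": 0,"wz": 0},{"tx": 0,"ty": 0,"tz": 0,"wx": 0,"wy": 0,"wz": 0},{"tx": 0,"ty": 0,"tz": 0,"wx": 0,"wy": 0,"wz": 0},{"tx": 0,"ty": 0,"tz": 0,"wx": 0,"wy": 0,"wz": 0},{"tx": 0,"ty": 0,"tz": 0,"wx": 0,"wy": 0,"wz": 0},{"tx": 0,"ty": 0,"tz": 0,"wx": 0,"wy": 0,"wz": 0}]}}

```text
t: 26.07
ee_pos: [551.6, 274.9, 229.9]
tool_rot: [180.0, -0.0, -86.7]
wrist_force: [-0.3, 0.1, -0.2]
gripper_width: 0.006
finger_force: 0.0
```

```bash
python3 - <<'E'
from h import *
o=arm.observe(); print(o['t'],o['ee_pos'])
t,Q=snap("top");s,S=snap("scene"); np.savez("closed.npz",t=t,s=s)
print([(c,[(cv2.boundingRect(k),rect(Q,k,23)) for k in blobs(t,c,20)][:2]) for c in ("yellow","blue","red")])
print([(c,[(cv2.boundingRect(k),rect(S,k,23)) for k in blobs(s,c,20)][:2]) for c in ("yellow","blue","red")])
cv2.imwrite("pics/c8.png",cv2.resize(s[200:350,120:300],None,fx=3,fy=3,interpolation=cv2.INTER_CUBIC)[:,:,::-1])
E
```

```text
26.0667 [551.58365763 274.88949579 229.9404243 ]
[('yellow', [((179, 176, 23, 13), (array([666.5, 243.5]), array([56.9, 30.9]), -86.7)), ((166, 178, 6, 8), (array([670.3, 298.9]), array([18.2, 12.9]), -0.0))]), ('blue', [((253, 129, 19, 19), (array([781.1,  53.4]), array([48.5, 46.6]), -22.8)), ((184, 260, 23, 14), (array([448. , 231.7]), array([57.5, 30. ]), -86.5))]), ('red', [])]
[('yellow', [((205, 242, 20, 12), (array([666.2, 239.4]), array([47.6, 32.2]), -88.1))]), ('blue', [((254, 283, 20, 15), (array([447.7, 228. ]), array([49.1, 29.3]), -87.7)), ((241, 297, 12, 9), (array([443.9, 284.1]), array([30.3, 15.9]), 0.6))]), ('red', [((192, 246, 14, 28), (array([653.4, 300.3]), array([109.9,  27.4]), -40.2))])]
```

View pics/c8.png

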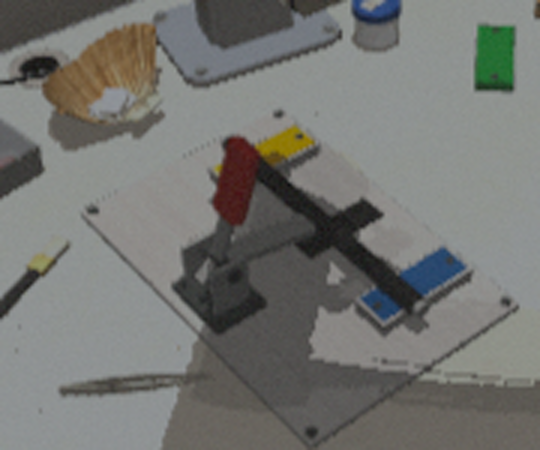

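The crop shows the bar lying across both plates at (280,170) and (400,285), with the hand well clear. It has held for about 3 s. Next I'll swing the clamp back as before.

Call:
{"api": "servo_tool", "payload": {"targets": [{"tx": 0,"ty": 0,"tz": -0.25,"wx": 0,"wy": 0,"wz": 0},{"tx": 0,"ty": 0,"tz": -0.5,"wx": 0,"wy": 0,"wz": 0},{"tx": 0,"ty": 0,"tz": -0.7,"wx": 0,"wy": 0,"wz": 0},{"tx": 0,"ty": 0,"tz": -0.8,"wx": 0,"wy": 0,"wz": 0},{"tx": 0,"ty": 0,"tz": -0.83,"wx": 0,"wy": 0,"wz": 0},{"tx": 0,"ty": 0,"tz": -0.83,"wx": 0,"wy": 0,"wz": 0}]}}

```text
t: 26.67
ee_pos: [551.1, 274.4, 104.3]
tool_rot: [179.9, -0.1, -86.7]
wrist_force: [0.6, -0.3, 1.2]
gripper_width: 0.005
finger_force: 0.0
```

Call:
{"api": "servo_tool", "payload": {"targets": [{"tx": 0,"ty": 0.07,"tz": 0,"wx": 0,"wy": 0,"wz": 0},{"tx": 0,"ty": 0.14,"tz": 0,"wx": 0,"wy": 0,"wz": 0},{"tx": 0,"ty": 0.21,"tz": 0,"wx": 0,"wy": 0,"wz": 0},{"tx": -0.02,"ty": 0.28,"tz": 0,"wx": 0,"wy": 0,"wz": 0},{"tx": -0.02,"ty": 0.36,"tz": 0,"wx": 0,"wy": 0,"wz": 0},{"tx": -0.03,"ty": 0.45,"tz": 0,"wx": 0,"wy": 0,"wz": 0},{"tx": -0.03,"ty": 0.56,"tz": 0,"wx": 0,"wy": 0,"wz": 0}]}}

```text
t: 27.25
ee_pos: [547.0, 357.3, 107.3]
tool_rot: [-180.0, -0.2, -86.7]
wrist_force: [-1.0, -9.3, 6.7]
gripper_width: 0.001
finger_force: 4.8
```

Call:
{"api": "servo_tool", "payload": {"targets": [{"tx": -0.01,"ty": 0.1,"tz": 0,"wx": 0,"wy": 0,"wz": 0},{"tx": -0.01,"ty": 0.2,"tz": 0,"wx": 0,"wy": 0,"wz": 0},{"tx": -0.02,"ty": 0.4,"tz": 0,"wx": 0,"wy": 0,"wz": 0},{"tx": -0.03,"ty": 0.65,"tz": 0,"wx": 0,"wy": 0,"wz": 0},{"tx": -0.03,"ty": 0.72,"tz": 0.05,"wx": 0,"wy": 0,"wz": 0},{"tx": -0.03,"ty": 0.72,"tz": 0.05,"wx": 0,"wy": 0,"wz": 0}]}}

```text
t: 27.75
ee_pos: [542.3, 471.1, 113.8]
tool_rot: [-179.9, 0.1, -86.5]
wrist_force: [0.5, 0.7, -0.2]
gripper_width: 0.004
finger_force: 0.0
```

```bash
python3 - <<'E'
from h import *
o=arm.observe(); print(o['t'],o['ee_pos'])
t,Q=snap("top");s,S=snap("scene")
print([(c,[(cv2.boundingRect(k),rect(Q,k,23)) for k in blobs(t,c,20)][:2]) for c in ("yellow","blue","red")])
print([(c,[(cv2.boundingRect(k),rect(S,k,23)) for k in blobs(s,c,20)][:2]) for c in ("yellow","blue","red")], "back was top (91, 226, 21, 12)")
E
```

```text
27.75 [542.31940434 471.09364341 113.75083392]
[('yellow', [((166, 176, 36, 15), (array([665.6, 260.7]), array([91.4, 31.3]), -86.5))]), ('blue', [((171, 261, 36, 14), (array([447.1, 247.9]), array([89.2, 30.3]), -87.3)), ((253, 129, 19, 19), (array([780.8,  53.8]), array([49.4, 45.9]), -20.4))]), ('red', [((91, 226, 22, 12), (array([545.4, 469.9]), array([53.4, 28.1]), -88.9))])]
[('yellow', [((192, 242, 33, 20), (array([665.4, 262.1]), array([91.8, 32.7]), -86.5))]), ('blue', [((242, 283, 32, 23), (array([446.7, 248.8]), array([88.1, 29.3]), -86.2)), ((528, 53, 26, 14), (array([  899.4, -2035.9]), array([275.2, 116.9]), -75.5))]), ('red', [((151, 292, 30, 22), (array([563.5, 448.2]), array([72.8, 37.1]), -82.9))])] back was top (91, 226, 21, 12)
```

The clamp is fully back again and the plates are still in place. Before lifting one, I'll refine the rack pose from the first wrist picture and the top view.

```bash
python3 - <<'E'
from h import *
W=arm.camera_info("wrist"); R=np.array([[-0.998,-0.061,-0.002],[-0.059,0.956,0.286],[-0.015,0.286,-0.958]]); U,_,V=np.linalg.svd(R); R=U@V
c=np.array([439.07+5,-198.53-75.7,295.97+195]); I=dict(intrinsics=W["intrinsics"],R=R,t=-R@c)
im=cv2.cvtColor(cv2.imread("pics/w1.png"),cv2.COLOR_BGR2HSV); T=arm.camera_info("top"); tp=cv2.cvtColor(cv2.imread("pics/top0.png"),cv2.COLOR_BGR2HSV)
for x in (110,130,150,190,200,240,270):
    col=im[130:225,x]; print(x,' '.join(f"{130+k}:{h}/{s}/{v}" for k,(h,s,v) in enumerate(col) if 157<=130+k<=176 or 130+k>=203 or 130+k<143)) if x in(130,190) else 0
def line(img,I,axis,rng,lo,hi,z):
    P=[]
    for a in rng:
        seg=(img[lo:hi,a] if axis=="c" else img[a,lo:hi]).astype(int)
        k=np.where(seg[:,1]<50)[0]
        if len(k) and len(k)<14: m=lo+k.mean(); P.append(onz(I,(a,m) if axis=="c" else (m,a),z)[:2])
    P=np.array(P); f=np.polyfit(P[:,0],P[:,1],1); print(len(P),"slope deg",np.degrees(np.arctan(f[0])),"y at x=568:",np.polyval(f,568),"resid",np.std(P[:,1]-np.polyval(f,P[:,0])))
line(im,I,"c",range(105,198,3),155,182,54)
line(tp,T,"r",range(172,262,3),350,380,54)
E
```

```text
130 130:45/3/196 131:45/3/197 132:60/1/194 133:20/4/195 134:80/4/197 135:60/3/196 136:60/3/198 137:30/3/195 138:60/1/196 139:24/16/162 140:17/111/145 141:16/132/181 142:18/121/191 157:17/127/186 158:17/128/189 159:16/130/183 160:16/134/164 161:15/134/135 162:14/135/87 163:15/135/81 164:15/138/85 165:15/90/88 166:21/37/117 167:24/22/160 168:30/13/189 169:36/13/193 170:30/14/181 171:25/20/156 172:18/56/137 173:17/118/162 174:18/121/190 175:19/117/191 176:18/118/192 203:16/128/184 204:16/129/182 205:16/132/178 206:15/137/153 207:15/138/89 208:14/141/56 209:15/135/125 210:19/123/181 211:19/117/192 212:18/121/189 213:17/124/191 214:16/118/175 215:16/41/170 216:60/3/192 217:60/3/197 218:40/4/196 219:50/4/195 220:50/4/199 221:75/5/197 222:40/4/196 223:45/3/195 224:45/3/196
190 130:32/17/197 131:33/13/196 132:33/14/197 133:35/14/200 134:35/17/197 135:32/18/198 136:35/17/197 137:38/14/198 138:33/16/197 139:24/24/157 140:16/120/128 141:15/134/169 142:16/130/186 157:15/134/177 158:16/132/176 159:16/131/170 160:15/133/161 161:15/128/129 162:15/130/92 163:16/137/84 164:15/133/86 165:16/103/84 166:18/34/97 167:25/23/135 168:26/22/172 169:30/15/192 170:27/15/181 171:25/20/150 172:16/44/127 173:15/108/146 174:16/131/183 175:17/126/190 176:17/127/193 203:15/130/186 204:16/132/185 205:15/132/181 206:16/133/159 207:16/137/97 208:15/150/56 209:16/137/115 210:18/122/173 211:19/120/194 212:18/123/191 213:18/123/190 214:17/119/189 215:16/58/180 216:30/4/188 217:70/4/198 218:45/3/196 219:53/5/197 220:30/1/198 221:60/3/198 222:60/3/198 223:60/1/197 224:30/1/197
31 slope deg 3.2746977074720367 y at x=568: -193.29936205287504 resid 0.28292479721515884
22 slope deg -2.1960664770514002 y at x=568: -217.2965639569452 resid 1.0935598579029888
```

Call:
{"api": "servo_tool", "payload": {"targets": [{"tx": 0,"ty": 0,"tz": 0.25,"wx": 0,"wy": 0,"wz": 0},{"tx": 0,"ty": 0,"tz": 0.5,"wx": 0,"wy": 0,"wz": 0},{"tx": 0,"ty": 0,"tz": 0.75,"wx": 0,"wy": 0,"wz": 0},{"tx": 0,"ty": 0,"tz": 0.9,"wx": 0,"wy": 0,"wz": 0},{"tx": 0.1,"ty": -0.2,"tz": 0.9,"wx": 0,"wy": 0,"wz": 0},{"tx": 0.2,"ty": -0.4,"tz": 0.9,"wx": 0,"wy": 0,"wz": 0},{"tx": 0.3,"ty": -0.6,"tz": 0.9,"wx": 0,"wy": 0,"wz": 0},{"tx": 0.4,"ty": -0.7,"tz": 0.9,"wx": 0,"wy": 0,"wz": 0}], "fingers": 0.7}}

```text
t: 28.52
ee_pos: [602.7, 358.3, 249.1]
tool_rot: [-180.0, 0.0, -86.8]
wrist_force: [-0.5, 0.4, -0.2]
gripper_width: 0.555
finger_force: 0.0
```

Call:
{"api": "servo_tool", "payload": {"targets": [{"tx": 0.1,"ty": -0.2,"tz": 0,"wx": 0,"wy": 0,"wz": 0},{"tx": 0.2,"ty": -0.4,"tz": 0,"wx": 0,"wy": 0,"wz": 0},{"tx": 0.3,"ty": -0.6,"tz": 0,"wx": 0,"wy": 0,"wz": 0},{"tx": 0.42,"ty": -0.7,"tz": 0,"wx": 0,"wy": 0,"wz": 0},{"tx": 0.42,"ty": -0.7,"tz": -0.2,"wx": 0,"wy": 0,"wz": 0},{"tx": 0.42,"ty": -0.7,"tz": -0.45,"wx": 0,"wy": 0,"wz": 0},{"tx": 0.42,"ty": -0.7,"tz": -0.7,"wx": 0,"wy": 0,"wz": 0},{"tx": 0.42,"ty": -0.7,"tz": -0.7,"wx": 0,"wy": 0,"wz": 0}]}}

```text
t: 29.18
ee_pos: [660.7, 253.7, 134.5]
tool_rot: [179.3, -0.2, -86.9]
wrist_force: [-1.8, 0.2, -2.4]
gripper_width: 0.698
finger_force: 0.0
```

Call:
{"api": "servo_tool", "payload": {"targets": [{"tx": 0,"ty": 0,"tz": 0,"wx": 0,"wy": 0,"wz": 0},{"tx": 0,"ty": 0,"tz": 0,"wx": 0,"wy": 0,"wz": 0},{"tx": 0,"ty": 0,"tz": 0,"wx": 0,"wy": 0,"wz": 0}]}}

```text
t: 29.43
ee_pos: [667.2, 257.6, 146.4]
tool_rot: [-179.8, 0.1, -86.7]
wrist_force: [-0.2, -0.6, -0.1]
gripper_width: 0.697
finger_force: 0.0
```

Call:
{"api": "servo_tool", "payload": {"targets": [{"tx": 0,"ty": 0.02,"tz": -0.2,"wx": 0,"wy": 0,"wz": 0},{"tx": 0,"ty": 0.02,"tz": -0.4,"wx": 0,"wy": 0,"wz": 0},{"tx": 0,"ty": 0.02,"tz": -0.6,"wx": 0,"wy": 0,"wz": 0},{"tx": 0,"ty": 0.02,"tz": -0.7,"wx": 0,"wy": 0,"wz": 0},{"tx": 0,"ty": 0.02,"tz": -0.7,"wx": 0,"wy": 0,"wz": 0},{"tx": 0,"ty": 0.02,"tz": -0.7,"wx": 0,"wy": 0,"wz": 0},{"tx": 0,"ty": 0.02,"tz": -0.7,"wx": 0,"wy": 0,"wz": 0}]}}

```text
t: 30.02
ee_pos: [667.4, 261.0, 41.0]
tool_rot: [-179.8, 0.1, -86.7]
wrist_force: [-0.6, 0.4, 1.1]
gripper_width: 0.701
finger_force: 0.0
```

Call:
{"api": "servo_tool", "payload": {"targets": [{"tx": -0.01,"ty": 0,"tz": -0.12,"wx": 0,"wy": 0,"wz": 0},{"tx": -0.01,"ty": 0,"tz": -0.24,"wx": 0,"wy": 0,"wz": 0},{"tx": -0.01,"ty": 0,"tz": -0.32,"wx": 0,"wy": 0,"wz": 0},{"tx": -0.01,"ty": 0,"tz": -0.37,"wx": 0,"wy": 0,"wz": 0},{"tx": -0.01,"ty": 0,"tz": -0.375,"wx": 0,"wy": 0,"wz": 0},{"tx": -0.01,"ty": 0,"tz": -0.375,"wx": 0,"wy": 0,"wz": 0},{"tx": -0.01,"ty": 0,"tz": -0.375,"wx": 0,"wy": 0,"wz": 0}]}}

```text
t: 30.6
ee_pos: [664.9, 260.3, -17.1]
tool_rot: [-179.9, 0.0, -86.7]
wrist_force: [0.1, 0.3, -0.5]
gripper_width: 0.698
finger_force: 0.0
```

Call:
{"api": "servo_tool", "payload": {"targets": [{"tx": 0,"ty": 0,"tz": 0,"wx": 0,"wy": 0,"wz": 0},{"tx": 0,"ty": 0,"tz": 0,"wx": 0,"wy": 0,"wz": 0},{"tx": 0,"ty": 0,"tz": 0,"wx": 0,"wy": 0,"wz": 0},{"tx": 0,"ty": 0,"tz": 0,"wx": 0,"wy": 0,"wz": 0},{"tx": 0,"ty": 0,"tz": 0,"wx": 0,"wy": 0,"wz": 0},{"tx": 0,"ty": 0,"tz": 0,"wx": 0,"wy": 0,"wz": 0}], "fingers": 0.3}}

```text
t: 31.1
ee_pos: [664.3, 260.0, -17.9]
tool_rot: [-180.0, 0.0, -86.7]
wrist_force: [-0.0, -0.5, 3.7]
gripper_width: 0.452
finger_force: 25.0
```

Call:
{"api": "servo_tool", "payload": {"targets": [{"tx": 0,"ty": 0,"tz": 0.1,"wx": 0,"wy": 0,"wz": 0},{"tx": 0,"ty": 0,"tz": 0.3,"wx": 0,"wy": 0,"wz": 0},{"tx": 0,"ty": 0,"tz": 0.5,"wx": 0,"wy": 0,"wz": 0},{"tx": 0,"ty": 0,"tz": 0.75,"wx": 0,"wy": 0,"wz": 0},{"tx": 0,"ty": -0.1,"tz": 1,"wx": 0,"wy": 0,"wz": 0},{"tx": -0.05,"ty": -0.3,"tz": 1,"wx": 0,"wy": 0,"wz": 0},{"tx": -0.1,"ty": -0.55,"tz": 1,"wx": 0,"wy": 0,"wz": 0},{"tx": -0.1,"ty": -0.8,"tz": 1,"wx": 0,"wy": 0,"wz": 0}], "force": 30}}

```text
t: 31.77
ee_pos: [647.7, 139.5, 132.4]
tool_rot: [-180.0, 0.1, -86.6]
wrist_force: [0.2, 0.3, -1.3]
gripper_width: 0.447
finger_force: 30.0
```

Call:
{"api": "servo_tool", "payload": {"targets": [{"tx": -0.05,"ty": -0.22,"tz": 0,"wx": -0.06,"wy": -0.003,"wz": 0},{"tx": -0.1,"ty": -0.44,"tz": 0,"wx": -0.12,"wy": -0.006,"wz": 0},{"tx": -0.15,"ty": -0.66,"tz": 0,"wx": -0.18,"wy": -0.009,"wz": 0},{"tx": -0.15,"ty": -0.88,"tz": 0,"wx": -0.24,"wy": -0.012,"wz": 0},{"tx": -0.15,"ty": -1,"tz": 0,"wx": -0.24,"wy": -0.012,"wz": 0},{"tx": -0.15,"ty": -1,"tz": 0,"wx": -0.24,"wy": -0.012,"wz": 0}]}}

```text
t: 32.27
ee_pos: [624.6, -12.5, 130.5]
tool_rot: [179.6, -21.7, -86.7]
wrist_force: [-1.4, 0.1, -1.4]
gripper_width: 0.451
finger_force: 30.0
```

Call:
{"api": "servo_tool", "payload": {"targets": [{"tx": 0,"ty": -0.2,"tz": 0,"wx": -0.06,"wy": -0.003,"wz": 0},{"tx": 0,"ty": -0.4,"tz": 0,"wx": -0.12,"wy": -0.006,"wz": 0},{"tx": 0,"ty": -0.6,"tz": 0,"wx": -0.18,"wy": -0.009,"wz": 0},{"tx": 0,"ty": -0.8,"tz": 0,"wx": -0.227,"wy": -0.012,"wz": 0},{"tx": 0,"ty": -1,"tz": 0,"wx": -0.227,"wy": -0.012,"wz": 0},{"tx": 0,"ty": -1,"tz": 0,"wx": -0.227,"wy": -0.012,"wz": 0},{"tx": 0,"ty": -1,"tz": 0,"wx": -0.227,"wy": -0.012,"wz": 0}]}}

```text
t: 32.85
ee_pos: [625.9, -161.4, 131.3]
tool_rot: [179.6, -42.1, -86.7]
wrist_force: [1.5, 0.1, -0.9]
gripper_width: 0.446
finger_force: 30.0
```

```bash
python3 - <<'E'
from h import *
from scipy.spatial.transform import Rotation as Ro
o=arm.observe(); M=Ro.from_euler('xyz',o['tool_rot'],degrees=True).as_matrix(); print(o['ee_pos'],o['tool_rot'],"tool y,z",M[:,1].round(3),M[:,2].round(3),"tilt",np.degrees(np.arccos(-M[2,2])).round(2),o['gripper_width'],o['joint_pos'].round(0))
E
```

```text
[ 625.88811552 -161.40213431  131.27083238] [179.63537025 -42.06789946 -86.69494387] tool y,z [-0.999 -0.053  0.005] [ 0.032 -0.669 -0.742] tilt 42.07 0.4457133648595444 [ 23.  23. -33.  46. -60. -53.]
```

```bash
python3 - <<'E'
from h import *
W=arm.camera_info("wrist"); R=np.array([[-0.998,-0.061,-0.002],[-0.059,0.956,0.286],[-0.015,0.286,-0.958]]); U,_,V=np.linalg.svd(R); R=U@V
c=np.array([444.07,-274.23,490.97]); I=dict(intrinsics=W["intrinsics"],R=R,t=-R@c)
for x in(130,190): print("lip inner top edge",onz(I,(x,208.7),22)," rail",onz(I,(x,169),54), "lip foot",onz(I,(x,206.5),8))
w,Wi=snap("wrist"); s,S=snap("scene"); o=arm.observe(); T=o['ee_pos']
n=np.array([-.035,.668,.743]); C=T+34.9*n; d=np.array([.04,-.743,.669]); ex=np.array([.9986,.052,0])
for im,Q in((w,Wi),(s,S)):
    for a in(-50,50):
        for b in(-20,20): cv2.drawMarker(im,tuple(int(v) for v in proj(Q,C+a*d+b*ex+6*n).round()),(255,0,255),cv2.MARKER_CROSS,5,1)
s=cv2.resize(s[140:280,260:400],(410,410),interpolation=cv2.INTER_CUBIC); w=cv2.resize(w,None,fx=.69,fy=.976)
cv2.imwrite("pics/c9.png",np.hstack([w,s])[:,:,::-1]); print(w.shape)
E
```

```text
lip inner top edge [ 662.14456576 -120.93637016   22.        ]  rail [ 643.2407602  -188.41246434   54.        ] lip foot [ 668.39966079 -119.97378032    8.        ]
lip inner top edge [ 570.9238886 -126.566178    22.       ]  rail [ 561.26877901 -193.4473065    54.        ] lip foot [ 574.64748156 -125.75823813    8.        ]
(410, 386, 3)
```

View pics/c9.png

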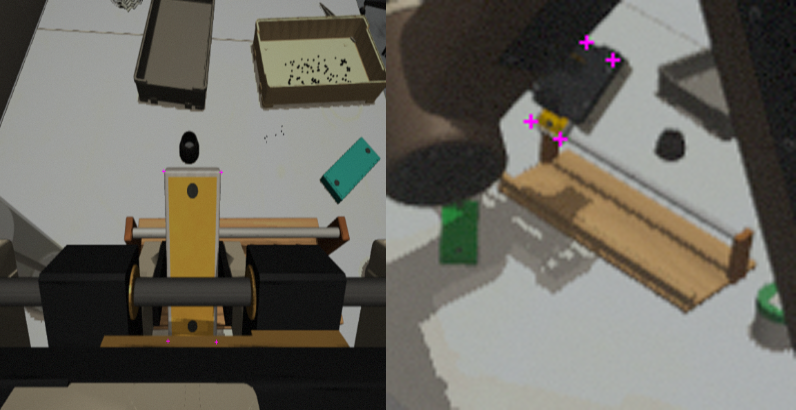

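The wrist view shows the plate held squarely, with its corners on the predicted marks and the rack rail ahead. The lip measures within 0.5 mm of expected. Lowering now.

Call:
{"api": "servo_tool", "payload": {"targets": [{"tx": -0.04,"ty": -0.1,"tz": -0.1,"wx": 0,"wy": 0,"wz": 0},{"tx": -0.08,"ty": -0.21,"tz": -0.2,"wx": 0,"wy": 0,"wz": 0},{"tx": -0.08,"ty": -0.21,"tz": -0.3,"wx": 0,"wy": 0,"wz": 0},{"tx": -0.08,"ty": -0.21,"tz": -0.37,"wx": 0,"wy": 0,"wz": 0},{"tx": -0.08,"ty": -0.21,"tz": -0.37,"wx": 0,"wy": 0,"wz": 0},{"tx": -0.08,"ty": -0.21,"tz": -0.37,"wx": 0,"wy": 0,"wz": 0}]}}

```text
t: 33.45
ee_pos: [615.3, -190.9, 76.4]
tool_rot: [179.7, -42.1, -86.6]
wrist_force: [0.0, -0.5, -0.6]
gripper_width: 0.45
finger_force: 30.0
```

Call:
{"api": "servo_tool", "payload": {"targets": [{"tx": 0,"ty": 0,"tz": -0.08,"wx": 0,"wy": 0,"wz": 0},{"tx": 0,"ty": 0,"tz": -0.15,"wx": 0,"wy": 0,"wz": 0},{"tx": 0,"ty": 0,"tz": -0.2,"wx": 0,"wy": 0,"wz": 0},{"tx": 0,"ty": 0,"tz": -0.24,"wx": 0,"wy": 0,"wz": 0},{"tx": 0,"ty": 0,"tz": -0.26,"wx": 0,"wy": 0,"wz": 0},{"tx": 0,"ty": 0,"tz": -0.26,"wx": 0,"wy": 0,"wz": 0},{"tx": 0,"ty": 0,"tz": -0.26,"wx": 0,"wy": 0,"wz": 0}]}}

```text
t: 34.03
ee_pos: [614.7, -191.7, 37.3]
tool_rot: [179.7, -42.1, -86.6]
wrist_force: [-0.1, -0.7, -1.0]
gripper_width: 0.445
finger_force: 30.0
```

Call:
{"api": "servo_tool", "payload": {"targets": [{"tx": 0,"ty": -0.008,"tz": -0.02,"wx": 0,"wy": 0,"wz": 0},{"tx": 0,"ty": -0.008,"tz": -0.04,"wx": 0,"wy": 0,"wz": 0},{"tx": 0,"ty": -0.008,"tz": -0.06,"wx": 0,"wy": 0,"wz": 0},{"tx": 0,"ty": -0.008,"tz": -0.07,"wx": 0,"wy": 0,"wz": 0},{"tx": 0,"ty": -0.008,"tz": -0.07,"wx": 0,"wy": 0,"wz": 0}]}}

```text
t: 34.45
ee_pos: [614.4, -193.0, 26.3]
tool_rot: [179.7, -42.1, -86.6]
wrist_force: [-0.3, 0.6, -0.8]
gripper_width: 0.446
finger_force: 30.0
```

Call:
{"api": "servo_tool", "payload": {"targets": [{"tx": 0,"ty": 0,"tz": -0.008,"wx": 0,"wy": 0,"wz": 0},{"tx": 0,"ty": 0,"tz": -0.015,"wx": 0,"wy": 0,"wz": 0},{"tx": 0,"ty": 0,"tz": -0.015,"wx": 0,"wy": 0,"wz": 0},{"tx": 0,"ty": 0,"tz": -0.015,"wx": 0,"wy": 0,"wz": 0}]}}

```text
t: 34.78
ee_pos: [614.6, -192.8, 24.5]
tool_rot: [179.7, -42.1, -86.6]
wrist_force: [-0.5, 0.3, -1.6]
gripper_width: 0.447
finger_force: 30.0
```

Call:
{"api": "servo_tool", "payload": {"targets": [{"tx": 0,"ty": 0,"tz": -0.01,"wx": 0,"wy": 0,"wz": 0},{"tx": 0,"ty": 0,"tz": -0.01,"wx": 0,"wy": 0,"wz": 0},{"tx": 0,"ty": 0,"tz": -0.01,"wx": 0,"wy": 0,"wz": 0}]}}

```text
t: 35.03
ee_pos: [614.9, -192.8, 23.7]
tool_rot: [179.7, -42.1, -86.6]
wrist_force: [-2.1, 2.0, 4.8]
gripper_width: 0.451
finger_force: 30.0
```

Call:
{"api": "servo_tool", "payload": {"targets": [{"tx": 0,"ty": 0,"tz": -0.01,"wx": 0,"wy": 0,"wz": 0},{"tx": 0,"ty": 0,"tz": -0.01,"wx": 0,"wy": 0,"wz": 0},{"tx": 0,"ty": 0,"tz": -0.01,"wx": 0,"wy": 0,"wz": 0}]}}

```text
t: 35.28
ee_pos: [615.0, -193.0, 22.7]
tool_rot: [179.8, -42.2, -86.7]
wrist_force: [-3.4, 4.4, 9.1]
gripper_width: 0.45
finger_force: 30.0
```

The push-back along the plate's normal shows that its back is on the rail. I'll release and retreat along the normal.

Call:
{"api": "servo_tool", "payload": {"targets": [{"tx": 0,"ty": 0,"tz": 0,"wx": 0,"wy": 0,"wz": 0},{"tx": 0,"ty": 0,"tz": 0,"wx": 0,"wy": 0,"wz": 0},{"tx": 0,"ty": 0,"tz": 0,"wx": 0,"wy": 0,"wz": 0},{"tx": 0,"ty": 0,"tz": 0,"wx": 0,"wy": 0,"wz": 0},{"tx": 0,"ty": 0,"tz": 0,"wx": 0,"wy": 0,"wz": 0},{"tx": 0,"ty": 0,"tz": 0,"wx": 0,"wy": 0,"wz": 0}], "fingers": 0.6}}

```text
t: 35.78
ee_pos: [614.5, -192.9, 21.3]
tool_rot: [179.7, -42.1, -86.6]
wrist_force: [-0.6, -0.7, -0.3]
gripper_width: 0.599
finger_force: 0.0
```

Call:
{"api": "servo_tool", "payload": {"targets": [{"tx": 0,"ty": 0.05,"tz": 0.06,"wx": 0,"wy": 0,"wz": 0},{"tx": -0.01,"ty": 0.15,"tz": 0.17,"wx": 0,"wy": 0,"wz": 0},{"tx": -0.01,"ty": 0.3,"tz": 0.33,"wx": 0,"wy": 0,"wz": 0},{"tx": -0.02,"ty": 0.45,"tz": 0.5,"wx": 0,"wy": 0,"wz": 0},{"tx": -0.02,"ty": 0.6,"tz": 0.67,"wx": 0,"wy": 0,"wz": 0},{"tx": -0.03,"ty": 0.8,"tz": 0.89,"wx": 0,"wy": 0,"wz": 0},{"tx": -0.03,"ty": 0.8,"tz": 0.89,"wx": 0,"wy": 0,"wz": 0}]}}

```text
t: 36.37
ee_pos: [613.7, -67.6, 160.0]
tool_rot: [-179.7, -41.9, -86.7]
wrist_force: [1.5, 0.8, 0.0]
gripper_width: 0.605
finger_force: 0.0
```

```bash
cat > lean.py <<'E'
from h import *
import sys
# expected face corners of a leaning plate in the rack frame, against the seen blob
def check(c,yr):
    O=np.array([567.6,-166.2,0]); ex=np.array([.052,-.9986,0]); ey=np.array([.9986,.052,0]); z=np.array([0,0,1.])
    d=.743*ex+.669*z; n=-.669*ex+.743*z; C=O+1*ex+46*z+yr*ey+6*n
    for cam in("top","scene"):
        im,I=snap(cam); P=np.array([proj(I,C+a*d+b*ey) for a in(-46,46) for b in(-16,16)])
        print(cam,c,"expect box",P.min(0).round(),P.max(0).round(),"seen",[(b[0],b[1],b[0]+b[2],b[1]+b[3]) for b in map(cv2.boundingRect,blobs(im,c,30))][:3])
for c,y in zip(sys.argv[1::2],sys.argv[2::2]): check(c,float(y))
o=arm.observe(); print(o['t'],o['ee_pos'],o['tool_rot'])
t,Q=snap("top"); print([rect(Q,k,23) for k in blobs(t,"blue")][:2])
E
python3 lean.py yellow 45
```

```text
top yellow expect box [332. 188.] [364. 206.] seen []
scene yellow expect box [318. 185.] [342. 214.] seen [(320, 185, 342, 213)]
36.4667 [611.24617267 -70.74165015 156.1728158 ] [179.93199829 -41.98172306 -86.63972847]
[(array([447. , 247.8]), array([89.3, 30. ]), -86.5), (array([772.,  52.]), array([47.2, 27.1]), -77.9)]
```

Yellow leans where expected: the scene box is seen at (320,185)–(342,213) and was predicted at (318,185)–(342,214). Now to fetch blue.

Call:
{"api": "servo_tool", "payload": {"targets": [{"tx": -0.05,"ty": 0.2,"tz": 0,"wx": 0.06,"wy": 0.003,"wz": 0},{"tx": -0.1,"ty": 0.4,"tz": 0,"wx": 0.12,"wy": 0.006,"wz": 0},{"tx": -0.2,"ty": 0.6,"tz": 0,"wx": 0.18,"wy": 0.009,"wz": 0},{"tx": -0.3,"ty": 0.8,"tz": 0,"wx": 0.24,"wy": 0.012,"wz": 0},{"tx": -0.37,"ty": 0.8,"tz": 0,"wx": 0.24,"wy": 0.012,"wz": 0}], "fingers": 0.7}}

```text
t: 36.93
ee_pos: [554.8, 48.6, 155.8]
tool_rot: [-179.9, -20.1, -86.9]
wrist_force: [1.5, 0.7, 0.6]
gripper_width: 0.699
finger_force: 0.0
```

Call:
{"api": "servo_tool", "payload": {"targets": [{"tx": -0.1,"ty": 0.2,"tz": 0,"wx": 0.06,"wy": 0.003,"wz": 0},{"tx": -0.2,"ty": 0.4,"tz": 0,"wx": 0.12,"wy": 0.006,"wz": 0},{"tx": -0.3,"ty": 0.6,"tz": 0,"wx": 0.18,"wy": 0.009,"wz": 0},{"tx": -0.37,"ty": 0.7,"tz": 0,"wx": 0.227,"wy": 0.012,"wz": 0},{"tx": -0.37,"ty": 0.7,"tz": 0,"wx": 0.227,"wy": 0.012,"wz": 0}]}}

```text
t: 37.35
ee_pos: [497.2, 150.6, 154.4]
tool_rot: [179.9, 0.1, -86.9]
wrist_force: [0.5, -1.8, -0.3]
gripper_width: 0.704
finger_force: 0.0
```

Call:
{"api": "servo_tool", "payload": {"targets": [{"tx": -0.1,"ty": 0.2,"tz": 0,"wx": 0,"wy": 0,"wz": 0},{"tx": -0.2,"ty": 0.4,"tz": 0,"wx": 0,"wy": 0,"wz": 0},{"tx": -0.3,"ty": 0.6,"tz": 0,"wx": 0,"wy": 0,"wz": 0},{"tx": -0.35,"ty": 0.62,"tz": 0,"wx": 0,"wy": 0,"wz": 0},{"tx": -0.35,"ty": 0.62,"tz": 0,"wx": 0,"wy": 0,"wz": 0},{"tx": -0.35,"ty": 0.62,"tz": 0,"wx": 0,"wy": 0,"wz": 0},{"tx": -0.35,"ty": 0.62,"tz": 0,"wx": 0,"wy": 0,"wz": 0}]}}

```text
t: 37.93
ee_pos: [446.8, 243.4, 154.0]
tool_rot: [179.9, -0.2, -86.8]
wrist_force: [0.0, 0.8, 0.1]
gripper_width: 0.701
finger_force: 0.0
```

```bash
python3 lean.py yellow 45
```

```text
top yellow expect box [332. 188.] [364. 206.] seen []
scene yellow expect box [318. 185.] [342. 214.] seen [(320, 185, 342, 213)]
38.0333 [447.05713002 243.77118695 154.43721302] [ 1.79965385e+02 -1.10351752e-01 -8.68181652e+01]
[(array([448.3, 226.2]), array([46., 30.]), -86.5), (array([779.9,  53.7]), array([48.6, 47.3]), -1.5)]
```

Call:
{"api": "servo_tool", "payload": {"targets": [{"tx": 0,"ty": 0.03,"tz": -0.2,"wx": 0,"wy": 0,"wz": 0},{"tx": 0,"ty": 0.03,"tz": -0.4,"wx": 0,"wy": 0,"wz": 0},{"tx": 0,"ty": 0.03,"tz": -0.6,"wx": 0,"wy": 0,"wz": 0},{"tx": 0,"ty": 0.03,"tz": -0.75,"wx": 0,"wy": 0,"wz": 0},{"tx": 0,"ty": 0.03,"tz": -0.8,"wx": 0,"wy": 0,"wz": 0},{"tx": 0,"ty": 0.03,"tz": -0.8,"wx": 0,"wy": 0,"wz": 0},{"tx": 0,"ty": 0.03,"tz": -0.8,"wx": 0,"wy": 0,"wz": 0}]}}

```text
t: 38.67
ee_pos: [447.3, 249.6, 35.6]
tool_rot: [-180.0, -0.0, -86.8]
wrist_force: [0.0, 0.1, 0.4]
gripper_width: 0.699
finger_force: 0.0
```

Call:
{"api": "servo_tool", "payload": {"targets": [{"tx": 0,"ty": 0,"tz": -0.12,"wx": 0,"wy": 0,"wz": 0},{"tx": 0,"ty": 0,"tz": -0.22,"wx": 0,"wy": 0,"wz": 0},{"tx": 0,"ty": 0,"tz": -0.29,"wx": 0,"wy": 0,"wz": 0},{"tx": 0,"ty": 0,"tz": -0.33,"wx": 0,"wy": 0,"wz": 0},{"tx": 0,"ty": 0,"tz": -0.335,"wx": 0,"wy": 0,"wz": 0},{"tx": 0,"ty": 0,"tz": -0.335,"wx": 0,"wy": 0,"wz": 0},{"tx": 0,"ty": 0,"tz": -0.335,"wx": 0,"wy": 0,"wz": 0}]}}

```text
t: 39.25
ee_pos: [447.3, 250.4, -14.1]
tool_rot: [-179.9, 0.1, -86.7]
wrist_force: [-0.1, 0.6, -0.4]
gripper_width: 0.699
finger_force: 0.0
```

Call:
{"api": "servo_tool", "payload": {"targets": [{"tx": 0,"ty": -0.013,"tz": -0.02,"wx": 0,"wy": 0,"wz": 0},{"tx": 0,"ty": -0.013,"tz": -0.02,"wx": 0,"wy": 0,"wz": 0},{"tx": 0,"ty": -0.013,"tz": -0.02,"wx": 0,"wy": 0,"wz": 0},{"tx": 0,"ty": -0.013,"tz": -0.02,"wx": 0,"wy": 0,"wz": 0}]}}

```text
t: 39.58
ee_pos: [446.7, 247.8, -18.1]
tool_rot: [-180.0, 0.0, -86.7]
wrist_force: [-0.1, -0.5, 0.4]
gripper_width: 0.702
finger_force: 0.0
```

Call:
{"api": "servo_tool", "payload": {"targets": [{"tx": 0,"ty": 0,"tz": 0,"wx": 0,"wy": 0,"wz": 0},{"tx": 0,"ty": 0,"tz": 0,"wx": 0,"wy": 0,"wz": 0},{"tx": 0,"ty": 0,"tz": 0,"wx": 0,"wy": 0,"wz": 0},{"tx": 0,"ty": 0,"tz": 0,"wx": 0,"wy": 0,"wz": 0},{"tx": 0,"ty": 0,"tz": 0,"wx": 0,"wy": 0,"wz": 0},{"tx": 0,"ty": 0,"tz": 0,"wx": 0,"wy": 0,"wz": 0}], "fingers": 0.3}}

```text
t: 40.08
ee_pos: [446.6, 247.8, -18.3]
tool_rot: [180.0, -0.0, -86.7]
wrist_force: [-0.3, -0.5, -0.4]
gripper_width: 0.445
finger_force: 30.0
```

Call:
{"api": "servo_tool", "payload": {"targets": [{"tx": 0,"ty": 0,"tz": 0.1,"wx": 0,"wy": 0,"wz": 0},{"tx": 0,"ty": 0,"tz": 0.3,"wx": 0,"wy": 0,"wz": 0},{"tx": 0,"ty": 0,"tz": 0.5,"wx": 0,"wy": 0,"wz": 0},{"tx": 0,"ty": 0,"tz": 0.75,"wx": 0,"wy": 0,"wz": 0},{"tx": 0,"ty": -0.1,"tz": 1,"wx": 0,"wy": 0,"wz": 0},{"tx": 0.05,"ty": -0.3,"tz": 1,"wx": 0,"wy": 0,"wz": 0},{"tx": 0.1,"ty": -0.55,"tz": 1,"wx": 0,"wy": 0,"wz": 0},{"tx": 0.15,"ty": -0.78,"tz": 1,"wx": 0,"wy": 0,"wz": 0}]}}

```text
t: 40.75
ee_pos: [468.9, 129.8, 132.4]
tool_rot: [-179.9, 0.1, -86.7]
wrist_force: [0.6, 0.2, -1.7]
gripper_width: 0.449
finger_force: 30.0
```

Call:
{"api": "servo_tool", "payload": {"targets": [{"tx": 0.05,"ty": -0.22,"tz": 0,"wx": -0.06,"wy": -0.003,"wz": 0},{"tx": 0.1,"ty": -0.44,"tz": 0,"wx": -0.12,"wy": -0.006,"wz": 0},{"tx": 0.15,"ty": -0.66,"tz": 0,"wx": -0.18,"wy": -0.009,"wz": 0},{"tx": 0.2,"ty": -0.88,"tz": 0,"wx": -0.24,"wy": -0.012,"wz": 0},{"tx": 0.2,"ty": -1,"tz": 0,"wx": -0.24,"wy": -0.012,"wz": 0},{"tx": 0.2,"ty": -1,"tz": 0,"wx": -0.24,"wy": -0.012,"wz": 0}]}}

```text
t: 41.25
ee_pos: [497.3, -21.8, 130.4]
tool_rot: [179.6, -21.8, -86.7]
wrist_force: [-0.2, -0.1, -1.7]
gripper_width: 0.451
finger_force: 30.0
```

Call:
{"api": "servo_tool", "payload": {"targets": [{"tx": 0.05,"ty": -0.2,"tz": 0,"wx": -0.06,"wy": -0.003,"wz": 0},{"tx": 0.1,"ty": -0.4,"tz": 0,"wx": -0.12,"wy": -0.006,"wz": 0},{"tx": 0.17,"ty": -0.6,"tz": 0,"wx": -0.18,"wy": -0.009,"wz": 0},{"tx": 0.17,"ty": -0.8,"tz": 0,"wx": -0.227,"wy": -0.012,"wz": 0},{"tx": 0.17,"ty": -1,"tz": 0,"wx": -0.227,"wy": -0.012,"wz": 0},{"tx": 0.17,"ty": -1,"tz": 0,"wx": -0.227,"wy": -0.012,"wz": 0},{"tx": 0.17,"ty": -1,"tz": 0,"wx": -0.227,"wy": -0.012,"wz": 0}]}}

```text
t: 41.83
ee_pos: [523.7, -170.5, 131.3]
tool_rot: [179.6, -42.1, -86.7]
wrist_force: [0.3, 1.0, -0.7]
gripper_width: 0.455
finger_force: 30.0
```

```bash
python3 lean.py yellow 45
```

```text
top yellow expect box [332. 188.] [364. 206.] seen []
scene yellow expect box [318. 185.] [342. 214.] seen []
41.9333 [ 524.98994168 -168.92410098  131.8687113 ] [179.78413957 -42.03287165 -86.70920139]
[(array([ 537.2, -174.9]), array([58.7, 35.6]), -82.1), (array([771.4,  52.4]), array([47.5, 30.7]), -81.2)]
```

Call:
{"api": "servo_tool", "payload": {"targets": [{"tx": 0,"ty": -0.1,"tz": -0.1,"wx": 0,"wy": 0,"wz": 0},{"tx": -0.005,"ty": -0.19,"tz": -0.2,"wx": 0,"wy": 0,"wz": 0},{"tx": -0.005,"ty": -0.19,"tz": -0.3,"wx": 0,"wy": 0,"wz": 0},{"tx": -0.005,"ty": -0.19,"tz": -0.37,"wx": 0,"wy": 0,"wz": 0},{"tx": -0.005,"ty": -0.19,"tz": -0.37,"wx": 0,"wy": 0,"wz": 0},{"tx": -0.005,"ty": -0.19,"tz": -0.37,"wx": 0,"wy": 0,"wz": 0}]}}

```text
t: 42.48
ee_pos: [524.3, -197.3, 76.4]
tool_rot: [179.7, -42.1, -86.6]
wrist_force: [-0.5, 0.7, -1.2]
gripper_width: 0.448
finger_force: 30.0
```

Call:
{"api": "servo_tool", "payload": {"targets": [{"tx": 0,"ty": 0,"tz": -0.08,"wx": 0,"wy": 0,"wz": 0},{"tx": 0,"ty": 0,"tz": -0.15,"wx": 0,"wy": 0,"wz": 0},{"tx": 0,"ty": 0,"tz": -0.2,"wx": 0,"wy": 0,"wz": 0},{"tx": 0,"ty": 0,"tz": -0.24,"wx": 0,"wy": 0,"wz": 0},{"tx": 0,"ty": 0,"tz": -0.26,"wx": 0,"wy": 0,"wz": 0},{"tx": 0,"ty": 0,"tz": -0.26,"wx": 0,"wy": 0,"wz": 0},{"tx": 0,"ty": 0,"tz": -0.26,"wx": 0,"wy": 0,"wz": 0}]}}

```text
t: 43.07
ee_pos: [524.1, -197.7, 37.5]
tool_rot: [179.7, -42.1, -86.6]
wrist_force: [0.3, 0.0, -1.0]
gripper_width: 0.447
finger_force: 30.0
```

Call:
{"api": "servo_tool", "payload": {"targets": [{"tx": 0,"ty": 0,"tz": -0.02,"wx": 0,"wy": 0,"wz": 0},{"tx": 0,"ty": 0,"tz": -0.04,"wx": 0,"wy": 0,"wz": 0},{"tx": 0,"ty": 0,"tz": -0.06,"wx": 0,"wy": 0,"wz": 0},{"tx": 0,"ty": 0,"tz": -0.08,"wx": 0,"wy": 0,"wz": 0},{"tx": 0,"ty": 0,"tz": -0.08,"wx": 0,"wy": 0,"wz": 0}]}}

```text
t: 43.48
ee_pos: [523.5, -197.9, 24.7]
tool_rot: [179.6, -42.1, -86.6]
wrist_force: [-0.4, -0.1, -1.6]
gripper_width: 0.451
finger_force: 30.0
```

Call:
{"api": "servo_tool", "payload": {"targets": [{"tx": 0,"ty": 0,"tz": -0.005,"wx": 0,"wy": 0,"wz": 0},{"tx": 0,"ty": 0,"tz": -0.01,"wx": 0,"wy": 0,"wz": 0},{"tx": 0,"ty": 0,"tz": -0.01,"wx": 0,"wy": 0,"wz": 0}]}}

```text
t: 43.73
ee_pos: [523.9, -197.8, 23.7]
tool_rot: [179.7, -42.1, -86.6]
wrist_force: [-1.5, 0.3, -2.0]
gripper_width: 0.451
finger_force: 30.0
```

Call:
{"api": "servo_tool", "payload": {"targets": [{"tx": 0,"ty": 0,"tz": -0.005,"wx": 0,"wy": 0,"wz": 0},{"tx": 0,"ty": 0,"tz": -0.01,"wx": 0,"wy": 0,"wz": 0},{"tx": 0,"ty": 0,"tz": -0.01,"wx": 0,"wy": 0,"wz": 0}]}}

```text
t: 43.98
ee_pos: [524.0, -198.0, 22.9]
tool_rot: [179.8, -42.2, -86.7]
wrist_force: [-2.8, 3.1, 6.6]
gripper_width: 0.449
finger_force: 30.0
```

Same rail contact as before, so I'll release and retreat.

Call:
{"api": "servo_tool", "payload": {"targets": [{"tx": 0,"ty": 0,"tz": 0,"wx": 0,"wy": 0,"wz": 0},{"tx": 0,"ty": 0,"tz": 0,"wx": 0,"wy": 0,"wz": 0},{"tx": 0,"ty": 0,"tz": 0,"wx": 0,"wy": 0,"wz": 0},{"tx": 0,"ty": 0,"tz": 0,"wx": 0,"wy": 0,"wz": 0},{"tx": 0,"ty": 0,"tz": 0,"wx": 0,"wy": 0,"wz": 0},{"tx": 0,"ty": 0,"tz": 0,"wx": 0,"wy": 0,"wz": 0}], "fingers": 0.6}}

```text
t: 44.48
ee_pos: [523.9, -197.8, 22.2]
tool_rot: [179.7, -42.1, -86.6]
wrist_force: [-0.0, 0.2, -0.7]
gripper_width: 0.598
finger_force: 0.0
```

Call:
{"api": "servo_tool", "payload": {"targets": [{"tx": 0,"ty": 0.05,"tz": 0.06,"wx": 0,"wy": 0,"wz": 0},{"tx": -0.01,"ty": 0.15,"tz": 0.17,"wx": 0,"wy": 0,"wz": 0},{"tx": -0.01,"ty": 0.3,"tz": 0.33,"wx": 0,"wy": 0,"wz": 0},{"tx": -0.02,"ty": 0.45,"tz": 0.5,"wx": 0,"wy": 0,"wz": 0},{"tx": -0.02,"ty": 0.6,"tz": 0.67,"wx": 0,"wy": 0,"wz": 0},{"tx": -0.03,"ty": 0.8,"tz": 0.89,"wx": 0,"wy": 0,"wz": 0},{"tx": -0.03,"ty": 0.8,"tz": 0.89,"wx": 0,"wy": 0,"wz": 0}]}}

```text
t: 45.07
ee_pos: [522.8, -72.4, 160.1]
tool_rot: [-179.8, -41.9, -86.7]
wrist_force: [1.1, 0.5, 0.2]
gripper_width: 0.596
finger_force: 0.0
```

Call:
{"api": "servo_tool", "payload": {"targets": [{"tx": 0,"ty": 0.2,"tz": 0.2,"wx": 0,"wy": 0,"wz": 0},{"tx": -0.1,"ty": 0.4,"tz": 0.4,"wx": 0.06,"wy": 0,"wz": 0},{"tx": -0.2,"ty": 0.6,"tz": 0.6,"wx": 0.12,"wy": 0,"wz": 0},{"tx": -0.3,"ty": 0.8,"tz": 0.6,"wx": 0.18,"wy": 0,"wz": 0},{"tx": -0.4,"ty": 1,"tz": 0.6,"wx": 0.24,"wy": 0,"wz": 0},{"tx": -0.4,"ty": 1,"tz": 0.6,"wx": 0.24,"wy": 0,"wz": 0},{"tx": -0.4,"ty": 1,"tz": 0.6,"wx": 0.24,"wy": 0,"wz": 0}]}}

```text
t: 45.65
ee_pos: [459.3, 72.7, 246.9]
tool_rot: [-178.8, -20.4, -87.3]
wrist_force: [0.1, -0.7, -1.6]
gripper_width: 0.599
finger_force: 0.0
```

```bash
python3 lean.py yellow 45 blue -45; python3 - <<'E'
from h import *
t,Q=snap("top");s,S=snap("scene")
print("red",[cv2.boundingRect(k) for k in blobs(t,"red",20)][:1],"back was (91,226,21,12)")
a=cv2.resize(t[120:320,80:420],None,fx=1.2,fy=2.0)[:,:400]; a=cv2.resize(t[150:290,300:430],(390,420),interpolation=cv2.INTER_CUBIC); b=cv2.resize(s[160:300,270:400],(390,420),interpolation=cv2.INTER_CUBIC)
cv2.imwrite("pics/c10.png",np.hstack([a,b])[:,:,::-1])
E
```

```text
top yellow expect box [332. 188.] [364. 206.] seen []
scene yellow expect box [318. 185.] [342. 214.] seen [(320, 185, 342, 213)]
top blue expect box [336. 224.] [367. 241.] seen [(339, 225, 368, 240), (253, 129, 272, 148)]
scene blue expect box [339. 198.] [364. 227.] seen [(342, 198, 364, 226), (238, 197, 253, 206), (537, 54, 549, 66)]
45.85 [459.1569644   71.23238544 244.71641119] [-179.09174483  -20.67987165  -87.32573563]
[(array([ 525.5, -175.1]), array([73.8, 30.9]), -83.5), (array([771.8,  52.5]), array([47.5, 30. ]), -81.2)]
red [(91, 226, 14, 13)] back was (91,226,21,12)
```

View pics/c10.png

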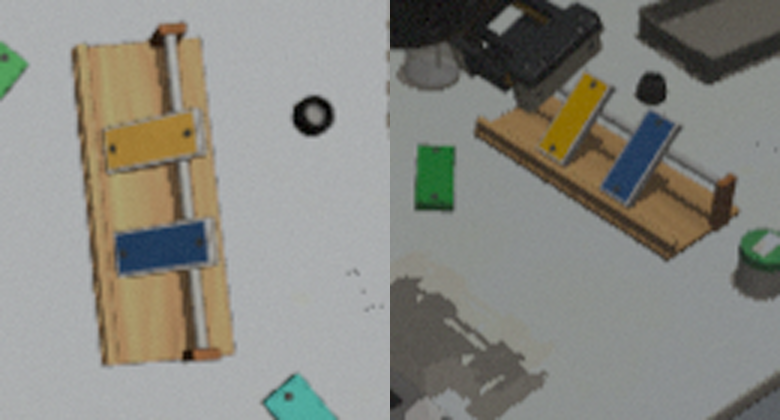

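Both plates lean behind the lip with painted faces up, on the rail at the expected places: yellow at (150,140) and blue at (165,248) in the left panel. The clamp is back and the arm is clear, so I'll hand in the job.

```bash
python3 -c "
from rig import arm
print(arm.finish_job())"
```

```text
the job is handed in; nothing more can be done
None
```

The job is handed in, but it gave no verdict back: the yellow and blue plates (there was no red one) were clamped in the nest hand-off for about 3 s, then leaned side by side on the rack, painted faces up, with the clamp left fully back.

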